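Latch an S-hook in a neck of the drying rail and hang the substrate basket from it

TASK

Take the latching S-hook out of the black rack and press it onto the drying rail above the drip tray until its spring gate has snapped shut behind the rail, then slide it along, resting on the rail, until you feel it drop home into one of the rail's necks over the tray. Then hang the substrate basket by its bail in the hook's lower curl, level and hanging free, and let go. Be gentle: more than about 25 N would shift the rail in its clamps; leave the other things in the rack and the glassware on the bench where they are.

Things in the scene. Friction and masses are not known exactly. Their poses are not given: they have to be found in the camera images.
- hook_grip (a point): Latching S-hook: stainless, 10 mm thick, 119 tall, 34 wide, 0.12 kg, upright in a 34 mm deep rack slot; the taller of two S-hooks, with a dark gate across its upper loop. Point: middle of the upper loop, 101 above the foot, 18 below the top; z up, y through the thickness, x across the width. Grip across the loop's flat outer faces at x = +-17 (heights 78 to 119). Heights are above the hook's foot.
- hook_mouth (a point): Point of the hook 60.5 mm above its foot, x = 0, below the gate. The rail comes in here level, through the side opening facing +x, its axis at height 55 to 66 (opening: nose end at 74, x 11 to 17; sloping middle bar's top at 38 at x = 14, 48 at x = 0). Then the hook is lowered 46 mm (until its roof is on the full rod): the rail swings the gate up into the loop, and passes it. Axes as hook_grip.
- hook_seat (a point): Point of the hook where the rail's axis lies when the loop's roof rests home in a neck: 109 mm above the foot, x = 0 (home: this point is at the rail's height, 260 mm; still on the full rod: 2.5 mm higher). The loop is 22 mm wide inside (x -11 to 11), its roof at 112.5 with 45-degree corners; back leg on the -x side, nose on the +x side. Axes as hook_grip.
- hook_curl (a point): Point of the hook where the bail's axis lies when it rests in the lower curl: 9 mm above the foot, x = 0. The curl opens up and to -x: floor at 6 with 45-degree corners, nose at x -17 to -11 with its top at 24, back leg inside at x = 11. A bar gets in from -x over the nose, below the middle bar (its underside at 47 at x = -14, 39 at x = 0), then down. Axes as hook_grip.
- gate (a joint): Spring gate: 4.4 mm bar hinged on the back leg at x = -14, height 76, reaching to x = 10. 0 = closed, level, on its stop; opens only up into the loop (to 1.45 rad), the rail pressing with about 3 to 5 N. It springs shut behind the full rod only once that is within about 1.5 mm of the loop's roof.
- frame: Drying rail on its uprights: a level steel rod along this body's y, 470 mm long, axis 260 mm above the bench, 12 mm in diameter with 7 turned necks (7 mm in diameter, 14 mm wide, 40 mm apart), uprights at y = +-210 mm (295 mm tall, feet 70 x 60 mm). Origin on the bench midway between them; x away from the robot. The rod sits up to 20 mm off in y in its clamps, so the necks' places are not known.
- hang_spot (a point): The point of the rail's axis straight above the middle of the drip tray (fixed white tray, 150 x 110 x 18 mm, on the bench below the rail); z up, y along the rail. Any neck within 30 mm of it will do; there is always one within 20 mm.
- basket_mid (a point): The substrate basket: an open perforated steel box 90 mm (x) by 46 mm (y) by 44 mm high, about 0.2 kg, with upright glass substrates in it and a rigid wire bail over its middle. This point is the middle of the box, 22 mm above its underside. Good to grip across the 46 mm between its long walls, some 25 to 30 mm from its middle along x, the tool leaning away from the bail.
- bail_mid (a point): Middle of the bail's level top bar, 100 mm above the basket's underside and 78 mm above basket_mid; the bar is 6 mm in diameter, along the basket's y, straight for 32 mm; its legs go down outside at y = +-23 mm in the plane x = 0. When hung, the bar is parallel to the rail.
- rack: Black block with three slots along its x, 62 x 142 x 42 mm, fixed; slots 45 mm apart along y. It holds the latching hook, a plain hook and tweezers in any order. Origin under its middle.
- plain_hook: Plain S-hook without a gate, 90 mm tall, in another slot of the rack (not wanted). Origin at its foot.
- tweezers: Tweezers, 123 mm tall, upright in another slot of the rack. Origin at the lower end.
- petri: Closed glass dish, 94 mm across, 17 mm high, on the bench before the rail. Origin under its middle.
- beaker: Glass beaker, 68 mm across, 85 mm high, on the right. Origin under its middle.
- jar: Amber jar, 60 mm across, 85 mm high, on the left. Origin under its middle.
Things that resemble listed ones, but are neither listed nor needed, are in the scene too. There is more than one size of the part that bears hang_spot; the job needs the larger.

How it is judged:
By the outcome, as a careful person would: the job done as asked, in the order asked, and still so for the second after the job is handed in, with the robot touching nothing.
It also fails if it takes over 72 s, if anything falls off the work surface, if the arm or the gripper's body presses on something with over 40 N, if the wrist force passes 120 N, or if a joint passes its speed limit or range.

ROBOT

A 7-joint arm with a two-finger parallel gripper is mounted at the origin on the work surface. World frame = base frame: x ahead of the robot, y to its left, z up, the work surface at z = 0. Lengths are in m, angles in degrees, forces in N, time in s.
With the tool pointing down it reaches from about 0.425 to 0.875 m from the base axis. Payload 4.7 kg.
Tool frame: the origin (TCP) lies at the very end of the fingers, on their centre line; the grasp point (between the pads) lies 19 mm behind it; z points along the fingers, y is the direction in which the jaws open and shut (so a half turn about z gives the same grasp; the last joint's range is limited). The gripper opens to 87 mm and grips with 3 to 60 N. Pads are 19 mm wide; open, the fingers measure 117 mm over their backs; the gripper's body (75 mm by 190 mm) begins 51 mm behind the grasp point.
Start: joints at [70.709, 18.392, -4.016, 83.108, 1.295, 78.541, -3.26], TCP at [0.223, -0.61, 0.223] pointing down, gripper open.
Joint ranges: [-163.93, 163.93], [-17.29, 119.83], [-79.2, 71.16], [3.27, 140.29], [-89.18, 269.18], [5.43, 117.66], [-154.24, 154.24]. Speed limits (degrees/s): [147.25, 147.25, 180, 180, 180, 180, 180].

INTERFACE

Orientations are given as [roll, pitch, yaw] about the fixed x, y, z axes, in that order (R = Rz(yaw) Ry(pitch) Rx(roll)).
In Python, from cell import monitor, read_camera, camera_info, env, look_for gives the robot as it stands.
- The arm moves only by the tool servo_tool, never from a script. Its argument "commands" is one flat list of numbers, 6 for each row, row after row: the shift along the tool's x, y, z in mm, then the turn, a rotation vector about the tool's x, y, z in degrees. A call has 1 to 10 rows; each row shifts and turns the commanded pose from where the row before left it, along the tool's axes as they then stand; what a row does not reach is not made up. A row lasts 1/10 s, in which the tool goes at most 50 mm and 8.59 degrees, less where a joint would pass 70% of its speed; a pose out of reach is approached as far as the arm can. A call is refused whole if a number of a shift passes 50 or a number of a turn 8.59, either way. A call with a gripper value outside its range is refused whole. "jaw" is the finger opening in mm, from 0 to 87, set as the call begins (left out, the last holds). The fingers move at their own pace and stop on an object; "newtons" is the grip in N (left out, the last holds). Time passes only in rows, so rows that do not move let the fingers close. It gives the time, the measured TCP pose, the force and the opening at its end, in the units of the state.
- monitor.get_obs(): the state, without advancing time (a new reading comes with each control period).
- read_camera(name): name is "scene" or "top" or "wrist"; returns (picture, depth): 384x512x3 uint8, red, green, blue; 384x512 float32, m along the optical axis (not along the pixel's ray), 0 where there is no reading.
- camera_info(name): a dict with "camera_matrix" (3x3 intrinsics, pixels), "R" (3x3) and "t" (3): a world point X has camera coordinates R X + t; the wrist camera has in their place "T_tool_cam" (4x4, takes a point from camera to tool coordinates, whose origin is the TCP and whose axes are the flange's). Camera axes: x right, y down, z forward; pixel columns grow to the right and rows downward; lengths in m; the calibration is good to about 2 mm. A picture is of the moment at which its call begins: read the wrist's pose just before it. camera_info takes no time and is no camera call.
- env.sign_off(): hands the job in, once; it reports no verdict.
Trained networks look in the newest picture that a camera, given by its name, has taken for a name from the list of things; names that differ only in an ending like _2 or _b are one class to them, and where a whole thing is asked for, a point or a joint stands for the part that bears it (a point fixed in the world has none). Each returns a list of dicts, best first, with "conf" (0 to 1); they miss things now and then, are a little off and sometimes report something else, mostly with a low value. They report only what shows in the picture. A call takes as long as a camera call. They do not tell look-alikes from the thing itself.
- look_for(camera, label): "box" ([left, top, width, height] in pixels, round what is visible of it).
The state is a dict: "time_s": time; "qpos": joint angles; "joint_velocities": joint speeds; "effort": joint torques, N m; "tool_pos": TCP position; "tool_rot": TCP orientation; "force": force on the tool from outside, world axes, zero at the start; "wrist_torque": the same for the moment, N m; "grip_width": finger opening in m.
Only numpy, scipy, OpenCV 4.12 (cv2) and the standard library are available. Lean on these libraries where they do the work, as an engineer would, in place of code of your own. Each camera call takes 0.05 s, during which the arm holds its last target.

## Working session

There is one attempt and no reset: what is moved stays moved. The work goes in short steps, Python scripts to look and compute and a tool call to move; the robot and the scene stay as the last step left them, time stands still between calls to the robot, and variables do not carry over. Pictures are saved under pics/ and viewed, and the job is handed in when it is done.

Besides the shell and the picture viewer there is one more tool, called after ">>>" by a JSON object that holds its "method" and its "body". servo_tool: Moves the arm, as the interface text tells. Its arguments: {"type":"object","properties":{"commands":{"type":"array","items":{"type":"number"}},"jaw":{"type":"number"},"newtons":{"type":"number"}},"required":["commands"]}

```bash
ls; mkdir -p pics
cat > h.py <<'E'
import numpy as np, cv2
from cell import monitor, read_camera, camera_info, env, look_for
from scipy.spatial.transform import Rotation as Ro
def obs():
    o=monitor.get_obs(); print('t',o['time_s'],'pos',np.round(o['tool_pos'],4),'rot',np.round(o['tool_rot'],2),'F',np.round(o['force'],2),'w',round(o['grip_width'],4)); return o
def cam(name):
    o=monitor.get_obs()
    p,d=read_camera(name); ci=camera_info(name); K=np.array(ci['camera_matrix'])
    if name=='wrist':
        T=np.array(ci['T_tool_cam']); Rt=Ro.from_euler('xyz',o['tool_rot'],degrees=True).as_matrix()
        Rw=Rt@T[:3,:3]; tw=Rt@T[:3,3]+np.array(o['tool_pos'])
    else:
        R=np.array(ci['R']);t=np.array(ci['t']); Rw=R.T; tw=-R.T@t
    return p,d,K,Rw,tw
def cloud(d,K,Rw,tw):
    h,w=d.shape; u,v=np.meshgrid(np.arange(w),np.arange(h))
    P=np.stack([(u-K[0,2])/K[0,0]*d,(v-K[1,2])/K[1,1]*d,d],-1)
    return P@Rw.T+tw
def save(n,p,s=1,box=None):
    if box: l,t,w,h=box; p=p[t:t+h,l:l+w]
    if s!=1: p=cv2.resize(p,None,fx=s,fy=s,interpolation=cv2.INTER_CUBIC)
    cv2.imwrite(n,p[:,:,::-1])
def dump(name):
    p,d,K,Rw,tw=cam(name); np.savez('%s.npz'%name,p=p,d=d,K=K,Rw=Rw,tw=tw,C=cloud(d,K,Rw,tw)); return p
E
python3 - <<'E'
from h import *
obs()
for c in ['scene','top','wrist']:
    save('pics/%s0.png'%c,dump(c),1.5)
    z=np.load(c+'.npz'); print(c,z['K'].round(1).tolist(),z['tw'].round(3),z['Rw'].round(2).tolist())
E
```

```text
pics
t 0.0 pos [ 0.2231 -0.6099  0.2215] rot [-1.7989e+02  1.0000e-02  2.0100e+01] F [-0.85 -0.62  0.06] w 0.087
scene [[442.3, 0.0, 253.2], [0.0, 442.3, 190.1], [0.0, 0.0, 1.0]] [1.212 0.748 1.021] [[-0.71, 0.46, -0.53], [0.7, 0.45, -0.55], [-0.01, -0.76, -0.64]]
top [[485.7, 0.0, 259.2], [0.0, 485.7, 191.4], [0.0, 0.0, 1.0]] [0.408 0.015 1.405] [[-0.0, -1.0, 0.08], [-1.0, 0.0, 0.0], [-0.0, -0.08, -1.0]]
wrist [[290.4, 0.0, 258.3], [0.0, 290.4, 191.2], [0.0, 0.0, 1.0]] [ 0.285 -0.587  0.383] [[0.34, -0.91, -0.23], [-0.94, -0.33, -0.08], [-0.0, 0.24, -0.97]]
```

View pics/scene0.png

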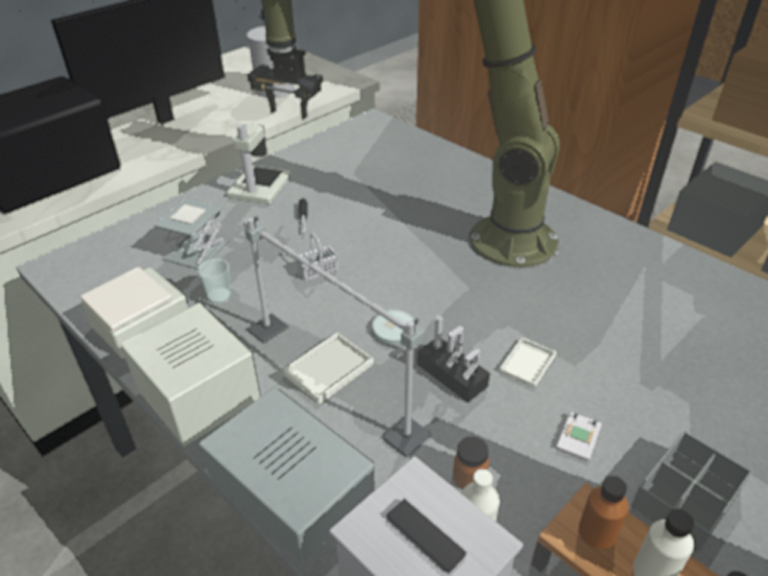

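View pics/top0.png

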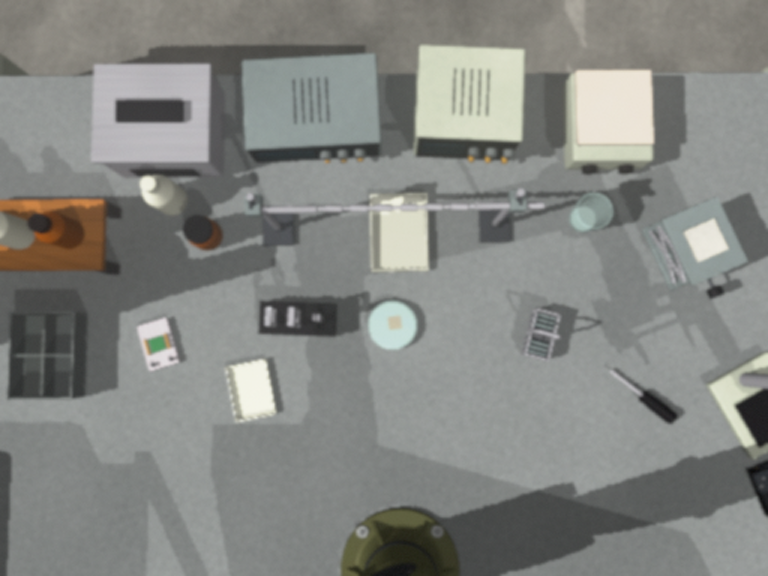

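View pics/wrist0.png

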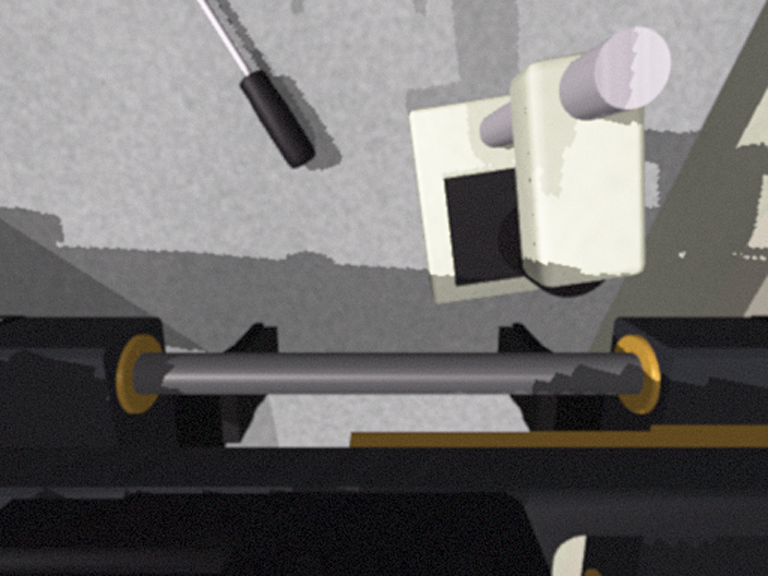

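The top view shows the rack at about (297,318), the large tray under the rail at (400,232), a small look-alike tray at (250,390), and the basket at (543,335), all in 1.5x pixels. I'll zoom in and run the detectors next.

Run:
```python
from h import *
z=np.load('top.npz'); s=np.load('scene.npz')
p=z['p']; q=s['p']
save('a.png',p,4,(160,185,90,60)); save('b.png',q,4,(265,200,75,75))
a=cv2.imread('a.png');b=cv2.imread('b.png')
h=max(a.shape[0],b.shape[0]); c=np.zeros((h,a.shape[1]+b.shape[1],3),np.uint8); c[:a.shape[0],:a.shape[1]]=a; c[:b.shape[0],a.shape[1]:]=b
cv2.imwrite('pics/crop0.png',c)
for l in ['hook_grip','plain_hook','tweezers','rack','frame','hang_spot','basket_mid','petri','beaker','jar']:
    for cname in ['top','scene']:
        r=look_for(cname,l); print(l,cname,[(np.round(x['box']).tolist(),round(x['conf'],2)) for x in r[:4]])
```

```text
hook_grip top []
hook_grip scene [([298.0, 218.0, 10.0, 25.0], 0.68)]
plain_hook top [([121.0, 143.0, 28.0, 25.0], 0.62)]
plain_hook scene [([308.0, 233.0, 12.0, 23.0], 0.57)]
tweezers top [([120.0, 140.0, 29.0, 27.0], 0.44), ([346.0, 207.0, 26.0, 33.0], 0.33)]
tweezers scene [([164.0, 143.0, 122.0, 166.0], 0.3)]
rack top [([173.0, 202.0, 52.0, 28.0], 0.71)]
rack scene []
frame top [([162.0, 124.0, 199.0, 40.0], 0.58)]
frame scene [([163.0, 143.0, 127.0, 164.0], 0.55)]
hang_spot top [([149.0, 238.0, 38.0, 44.0], 0.97), ([249.0, 126.0, 37.0, 53.0], 0.69)]
hang_spot scene [([331.0, 229.0, 42.0, 33.0], 0.82), ([191.0, 224.0, 59.0, 45.0], 0.66)]
basket_mid top [([349.0, 207.0, 22.0, 33.0], 0.63)]
basket_mid scene [([198.0, 166.0, 26.0, 21.0], 0.83)]
petri top [([245.0, 201.0, 35.0, 32.0], 0.87), ([193.0, 205.0, 8.0, 14.0], 0.71)]
petri scene [([248.0, 206.0, 26.0, 22.0], 0.65)]
beaker top []
beaker scene [([134.0, 175.0, 21.0, 28.0], 0.88), ([198.0, 157.0, 28.0, 30.0], 0.73), ([296.0, 219.0, 12.0, 28.0], 0.17)]
jar top [([122.0, 143.0, 25.0, 24.0], 0.69), ([248.0, 126.0, 39.0, 56.0], 0.44)]
jar scene [([301.0, 291.0, 27.0, 36.0], 0.76), ([298.0, 218.0, 12.0, 28.0], 0.65), ([196.0, 156.0, 32.0, 32.0], 0.55)]
```

View pics/crop0.png

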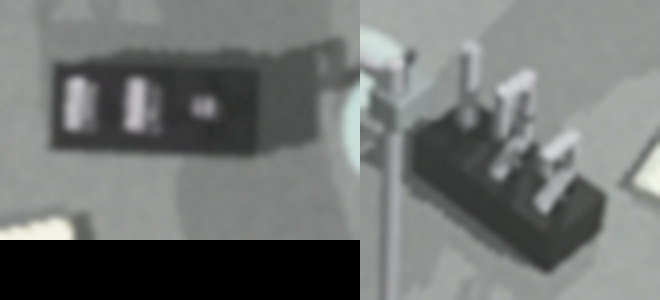

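The middle item, top px (195,211) and scene px (303,230), is the taller hook. The shorter one at its +y side, top px (180,211), is the plain hook, and the tweezers are at (211,211). Next I'll measure positions from the depth images.

Run:
```python
from h import *
for n in ['top','scene']:
    z=np.load(n+'.npz'); C=z['C'].reshape(-1,3); v=(z['d'].reshape(-1)>0)
    C=C[v]
    def rep(nm,x0,x1,y0,y1,z0,z1):
        m=(C[:,0]>x0)&(C[:,0]<x1)&(C[:,1]>y0)&(C[:,1]<y1)&(C[:,2]>z0)&(C[:,2]<z1); P=C[m]
        if len(P)<3: print(n,nm,len(P)); return
        print(n,nm,len(P),'min',P.min(0).round(3),'max',P.max(0).round(3),'med',np.median(P,0).round(3))
    rep('all bench',0.3,0.7,-.3,.3,-.02,.02)
    rep('rackbody',0.25,0.5,0.05,0.3,.02,.06)
    rep('hooks>60',0.25,0.5,0.05,0.3,.065,.2)
    rep('rail',0.4,0.8,-.35,.35,.24,.28)
    P=C[(C[:,0]>.4)&(C[:,0]<.8)&(abs(C[:,1])<.35)&(C[:,2]>.25)&(C[:,2]<.275)]
    if len(P)>10:
        # fit x vs y
        c=np.polyfit(P[:,1],P[:,0],1); print(n,'rail fit x=%.4f*y+%.4f'%tuple(c), len(P), P[:,2].mean())
    rep('tray',0.5,0.75,-.1,.1,.008,.03)
    rep('basketlow',0.3,0.5,-.35,-.1,.03,.06)
    rep('bail',0.3,0.5,-.35,-.1,.07,.12)
    rep('petri',0.3,0.5,-.1,.08,.01,.03)
    rep('beaker',0.5,0.8,-.4,-.2,.02,.1)
    rep('jar',0.45,0.65,.2,.4,.02,.1)
z=np.load('top.npz')
for (u,v) in [(180,211),(195,211),(211,211),(195,205),(195,217),(173,202),(225,229),(362,222),(267,155)]: print(u,v,z['C'][v,u].round(3))
# hook columns by y clusters
C=z['C']; sub=C[195:228,165:230]; m=sub[...,2]>.06
for p in sub[m]: print(p.round(3).tolist(),end=' ')
```

```text
top all bench 25623 min [ 0.3   -0.3   -0.013] max [0.7  0.3  0.02] med [ 0.499 -0.008 -0.001]
top rackbody 935 min [0.435 0.052 0.021] max [0.498 0.262 0.06 ] med [0.466 0.184 0.041]
top hooks>60 152 min [0.449 0.14  0.072] max [0.484 0.24  0.134] med [0.465 0.191 0.104]
top rail 1079 min [ 0.62  -0.229  0.25 ] max [0.66  0.245 0.279] med [0.633 0.012 0.264]
top rail fit x=-0.0114*y+0.6336 1071 0.26449665703684055
top tray 370 min [ 0.501 -0.058  0.008] max [0.729 0.079 0.024] med [0.629 0.003 0.015]
top basketlow 273 min [ 0.386 -0.302  0.03 ] max [ 0.482 -0.235  0.052] med [ 0.433 -0.269  0.038]
top bail 45 min [ 0.427 -0.292  0.071] max [ 0.441 -0.244  0.108] med [ 0.435 -0.266  0.101]
top petri 813 min [ 0.41  -0.033  0.01 ] max [0.498 0.056 0.028] med [0.455 0.012 0.016]
top beaker 1165 min [ 0.626 -0.4    0.02 ] max [ 0.8 -0.2  0.1] med [ 0.757 -0.359  0.076]
top jar 776 min [0.451 0.2   0.021] max [0.65  0.395 0.1  ] med [0.608 0.343 0.059]
scene all bench 13915 min [ 0.3   -0.3   -0.008] max [0.7  0.3  0.02] med [0.541 0.033 0.001]
scene rackbody 840 min [0.434 0.05  0.02 ] 
[... 4030 characters left out ...]
127] [0.455, 0.19, 0.122] [0.455, 0.187, 0.123] [0.455, 0.186, 0.114] [0.457, 0.19, 0.062] [0.453, 0.239, 0.096] [0.453, 0.236, 0.098] [0.453, 0.233, 0.098] [0.453, 0.231, 0.098] [0.454, 0.231, 0.082] [0.454, 0.231, 0.064] [0.452, 0.194, 0.128] [0.452, 0.192, 0.126] [0.452, 0.189, 0.126] [0.452, 0.187, 0.125] [0.452, 0.185, 0.115] [0.453, 0.185, 0.097] [0.454, 0.184, 0.081] [0.451, 0.236, 0.08] [0.451, 0.233, 0.083] [0.451, 0.231, 0.077] [0.452, 0.231, 0.063] [0.45, 0.193, 0.119] [0.45, 0.19, 0.123] [0.449, 0.186, 0.126] [0.45, 0.186, 0.109] [0.45, 0.185, 0.096] [0.451, 0.184, 0.081] [0.408, 0.015, 1.405] [0.408, 0.015, 1.405] [0.408, 0.015, 1.405] [0.408, 0.015, 1.405] [0.408, 0.015, 1.405]
```

Run:
```python
from h import *
z=np.load('scene.npz'); C=z['C']; d=z['d']
for v in range(214,262):
    row=[]
    for u in range(290,322):
        x,y,zz=C[v,u]
        if d[v,u]>0 and .17<y<.205 and .43<x<.5 and zz>.045: row.append('%d/%d/%d'%(round((x-.465)*1000),round((y-.19)*1000),round(zz*1000-8)))
    if row: print(v,' '.join(row))
```

```text
218 -10/-1/120 -11/2/122
219 -5/-4/118 -7/-2/118 -9/0/118 -10/3/120 -12/5/119
220 -1/-4/117 0/0/120 -2/2/120 -6/3/118 -7/6/120 -10/7/118
221 10/-2/121 6/-2/119 7/2/123 3/3/120 -3/2/115 -3/6/118 -9/5/113 -12/6/112
222 14/-3/120 11/-1/119 12/2/122 7/2/118 1/2/114 1/5/116 -2/7/116 -9/5/110 -9/8/111
223 18/-3/119 17/-1/119 14/1/118 13/4/119 10/5/118 5/5/114 -11/-4/98 -9/2/103 -9/5/106 -15/4/100
224 19/-2/116 17/0/115 17/4/118 17/7/121 9/5/113 -8/-1/98 -9/2/99 -8/6/102 -13/6/99
225 16/-4/109 19/2/115 16/3/114 15/6/114 10/6/111 -9/-1/93 -10/2/94 -12/3/93 -12/7/97
226 18/-3/106 19/2/110 18/5/111 10/3/105 -8/0/89 -10/2/90 -8/7/95 -15/5/89
227 18/-2/102 19/3/107 17/5/107 14/6/106 -9/0/85 -11/2/85 -10/6/88 -15/6/84
228 18/-2/99 16/0/98 17/5/103 -8/-4/79 -9/0/81 -11/2/81 -9/7/86
229 17/-2/93 18/2/98 14/3/95 -8/0/78 -8/5/81 -10/6/80 -14/7/79
230 18/-1/91 19/3/95 15/4/93 -4/0/76 -6/2/76 -10/4/75 -12/5/74 -14/8/74
231 19/0/89 20/4/92 13/3/87 3/-1/76 3/3/79 -5/0/71 -11/0/67 -12/2/68 -13/5/69
232 16/-6/78 16/-2/80 17/2/85 16/5/86 6/1/76 -8/-2/63 -11/0/63 -9/5/68 -14/5/64
233 18/-4/76 20/1/82 17/3/81 15/5/81 -10/-3/57 -13/-1/56 -13/2/58 -13/6/61
234 18/0/76 16/2/76 16/6/78 -9/-2/54 -11/1/55 -10/5/58 -10/9/61
235 -14/-12/39 -5/-3/52 -7/0/53 -7/4/55 -7/7/58 -13/6/53
236 -7/-15/38 -2/-3/50 -4/-1/50 -4/2/52 -5/6/54 -8/7/53
237 -2/-11/40 2/0/50 -1/1/49 -1/5/52 -2/8/53
238 6/-1/49 3/1/47 2/4/49 -2/4/46 -7/4/43
239 13/-17/38 7/-3/44 7/1/47 5/3/46 0/3/43 2/8/48
240 8/-6/38 12/1/47 8/2/44 7/5/46 4/6/43
241 14/-1/42 10/0/40 10/3/42 9/6/43
242 24/-11/37 17/2/42 14/3/41 10/4/38 9/7/39 3/10/38
243 19/3/40
245 27/3/37
```

The scene depth shows the nose on the world +x side (ending at height 76) and the back leg on −x, with the middle bar sloping down toward +x. The hook's +x therefore already faces the rail. I'll write a move planner that prints the row numbers, then move over to the rack.

```bash
cat >> h.py <<'E'
def rows(start,wps,dec=0):
    """start=(pos m, rpy); wps=[(pos,rpy,n)]; prints rounded tool-frame rows, compensating rounding"""
    p=np.array(start[0],float);R=Ro.from_euler('xyz',start[1],degrees=True)
    out=[]
    for P,rpy,n in wps:
        P=np.array(P,float);R1=Ro.from_euler('xyz',rpy,degrees=True)
        p0=p.copy();R0=R; rv=(R0.inv()*R1).as_rotvec()
        for k in range(1,n+1):
            pt=p0+(P-p0)*k/n; Rt=R0*Ro.from_rotvec(rv*k/n)
            dp=np.round(R.inv().apply(pt-p)*1000,dec)+0; dr=np.round((R.inv()*Rt).as_rotvec(degrees=True),1)+0
            p=p+R.apply(dp/1000); R=R*Ro.from_rotvec(np.radians(dr))
            out.append(list(dp)+list(dr))
    for i in range(0,len(out),10):
        print('['+', '.join(','.join('%g'%x for x in r) for r in out[i:i+10])+']')
    print('end',p.round(4),R.as_euler('xyz',degrees=True).round(2))
def cur():
    o=obs(); return (o['tool_pos'],o['tool_rot'])
E
python3 - <<'E'
from h import *
rows(cur(),[((0.44,-0.22,0.24),(180,0,70),11),((0.466,0.11,0.24),(180,0,90),9)])
E
```

```text
t 1.15 pos [ 0.2234 -0.6104  0.2226] rot [179.99   0.    20.1 ] F [ 0.63 -0.2  -0.43] w 0.0871
[31,-27,-2,0,0,-4.5, 32,-24,-1,0,0,-4.6, 35,-21,-2,0,0,-4.5, 36,-19,-1,0,0,-4.5, 37,-15,-2,0,0,-4.6, 39,-13,-2,0,0,-4.5, 39,-10,-1,0,0,-4.6, 40,-6,-2,0,0,-4.5, 41,-3,-1,0,0,-4.5, 40,0,-2,0,0,-4.6]
[41,3,-1,0,0,-4.5, 35,-10,0,0,0,-2.2, 36,-8,0,0,0,-2.2, 36,-7,0,0,0,-2.3, 37,-6,0,0,0,-2.2, 36,-4,0,0,0,-2.2, 37,-3,0,0,0,-2.2, 37,-1,0,0,0,-2.3, 36,0,0,0,0,-2.2, 37,1,0,0,0,-2.2]
end [0.4659 0.1098 0.2395] [-1.8e+02  1.0e-02  9.0e+01]
```

>>> {"method": "servo_tool", "body": {"commands": [31, -27, -2, 0, 0, -4.5, 32, -24, -1, 0, 0, -4.6, 35, -21, -2, 0, 0, -4.5, 36, -19, -1, 0, 0, -4.5, 37, -15, -2, 0, 0, -4.6, 39, -13, -2, 0, 0, -4.5, 39, -10, -1, 0, 0, -4.6, 40, -6, -2, 0, 0, -4.5, 41, -3, -1, 0, 0, -4.5, 40, 0, -2, 0, 0, -4.6]}}

```text
time_s: 2.15
tool_pos: [0.421, -0.2544, 0.2389]
tool_rot: [180.0, 0.0, 65.7]
force: [-0.2, -1.3, 0.7]
grip_width: 0.087
```

>>> {"method": "servo_tool", "body": {"commands": [41, 3, -1, 0, 0, -4.5, 35, -10, 0, 0, 0, -2.2, 36, -8, 0, 0, 0, -2.2, 36, -7, 0, 0, 0, -2.3, 37, -6, 0, 0, 0, -2.2, 36, -4, 0, 0, 0, -2.2, 37, -3, 0, 0, 0, -2.2, 37, -1, 0, 0, 0, -2.3, 36, 0, 0, 0, 0, -2.2, 37, 1, 0, 0, 0, -2.2]}}

```text
time_s: 3.15
tool_pos: [0.4659, 0.1112, 0.2399]
tool_rot: [179.9, 0.0, 90.1]
force: [1.0, -0.5, -0.5]
grip_width: 0.0867
```

Run:
```python
from h import *
cur()
p=dump('wrist'); save('pics/w1.png',p,1.5)
z=np.load('wrist.npz'); print(z['tw'])
C=z['C']; m=(z['d']>0)&(C[...,2]>.11)&(C[...,2]<.14)&(C[...,0]>.42)&(C[...,0]<.51)&(C[...,1]>.165)&(C[...,1]<.215)
P=C[m]; print(len(P),P.min(0).round(4),P.max(0).round(4),P.mean(0).round(4),np.median(P,0).round(4), np.percentile(P,[3,97],axis=0).round(4).tolist())
t=P[P[:,2]>.12]; c=np.polyfit(t[:,0]-.466,t[:,1],1); print('yaw',np.degrees(np.arctan(c[0])),c[1])
e=m&(C[...,2]>.12); v,u=np.nonzero(e); print('px',u.min(),u.max(),v.min(),v.max())
# rack block edges
m=(z['d']>0)&(C[...,2]>.036)&(C[...,2]<.05)&(C[...,0]>.4)&(C[...,0]<.53)&(C[...,1]>.08)
P=C[m]; print(P.min(0),P.max(0)); r=cv2.minAreaRect((P[:,:2]*1000).astype(np.float32)); print(r)
```

```text
t 3.15 pos [0.4659 0.1112 0.2399] rot [1.7994e+02 4.0000e-02 9.0070e+01] F [ 0.99 -0.5  -0.48] w 0.0867
[0.46558313 0.17757145 0.40120734]
442 [0.4499 0.185  0.1108] [0.4837 0.1963 0.1282] [0.4665 0.1904 0.126 ] [0.4663 0.1901 0.1263] [[0.4509, 0.1857, 0.1201], [0.4826, 0.1953, 0.1276]]
yaw -1.7366324015649017 0.19061004890649746
px 241 278 97 109
[0.43289385 0.11943197 0.03608796] [0.4997424  0.26244402 0.04997525]
((466.6400451660156, 190.58596801757812), (142.19895935058594, 62.045875549316406), 87.7682876586914)
```

View pics/w1.png

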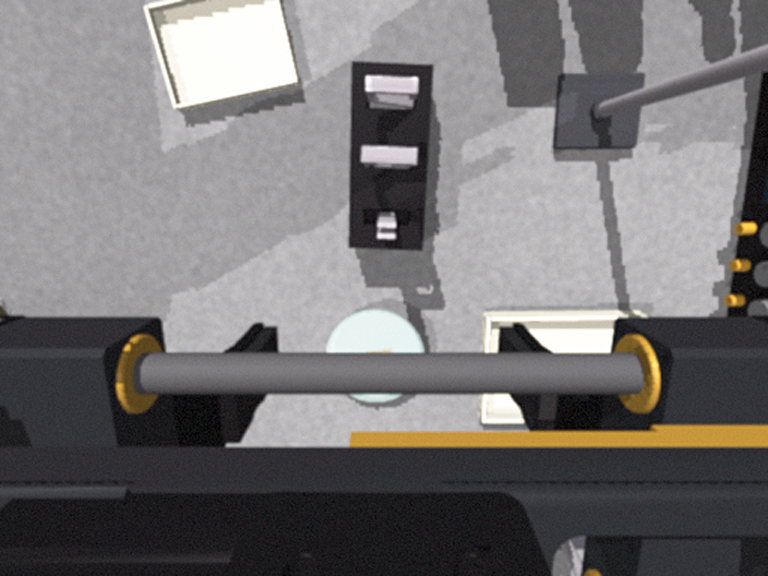

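The wrist view shows the rack with the plain hook at (392,90), the taller wanted hook at (390,155) in the middle slot, and the tweezers at (387,225). The rack yaw is about −2°, so I'll use tool yaw 88.

Run:
```python
from h import *
z=np.load('wrist.npz'); save('pics/w1c.png',z['p'],6,(215,30,100,140))
rows(cur(),[((0.4665,0.1905,0.18),(180,0,88),4),((0.4665,0.1905,0.090),(180,0,88),4)])
```

```text
t 3.2 pos [0.4653 0.119  0.2403] rot [179.88  -0.24  90.64] F [-0.77  6.    0.72] w 0.0869
[18,0,15,0,-0.1,0.7, 18,1,15,0.1,0,0.6, 18,0,15,0,-0.1,0.7, 17,0,15,0,0,0.6, 0,0,23,0,0,0, 0,0,22,0,0,0, 0,0,23,0,0,0, 0,0,22,0,0,0]
end [0.4668 0.1902 0.0905] [ 1.7999e+02 -4.0000e-02  8.8040e+01]
```

View pics/w1c.png

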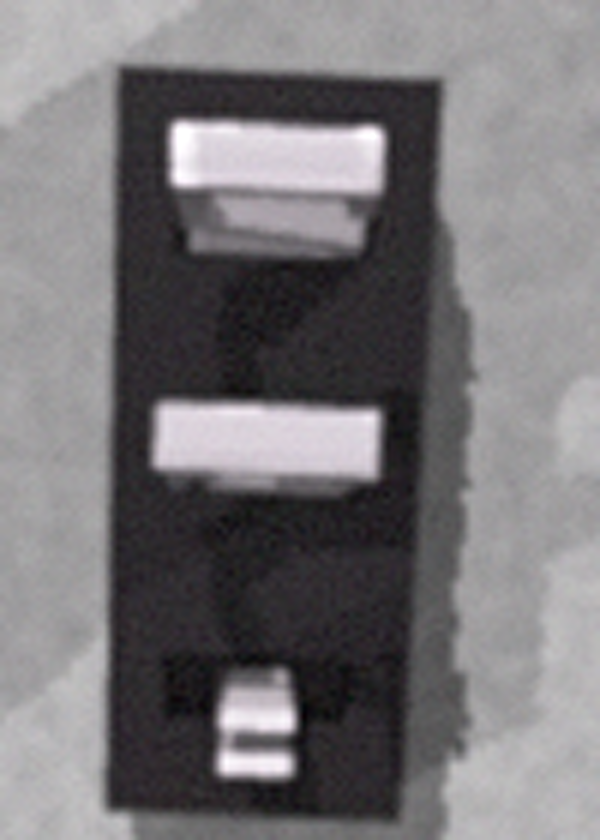

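>>> {"method": "servo_tool", "body": {"commands": [0, 0, 0, 0, 0, 0, 0, 0, 0, 0, 0, 0, 0, 0, 0, 0, 0, 0]}}

```text
time_s: 3.5
tool_pos: [0.466, 0.1084, 0.2394]
tool_rot: [-180.0, 0.0, 89.9]
force: [-0.3, -0.1, 0.2]
grip_width: 0.0868
```

Run:
```python
from h import *
rows(((.466,.1095,.2395),(180,0,90)),[((0.4665,0.1905,0.18),(180,0,88),5),((0.4665,0.1905,0.115),(180,0,88),3)])
```

```text
[16,0,12,0,0,0.4, 16,0,12,0,0,0.4, 17,0,12,0,0,0.4, 16,0,12,0,0,0.4, 16,-1,11,0,0,0.4, 0,0,22,0,0,0, 0,0,22,0,0,0, 0,0,21,0,0,0]
end [0.4661 0.1905 0.1155] [-180.    0.   88.]
```

>>> {"method": "servo_tool", "body": {"commands": [16, 0, 12, 0, 0, 0.4, 16, 0, 12, 0, 0, 0.4, 17, 0, 12, 0, 0, 0.4, 16, 0, 12, 0, 0, 0.4, 16, 0, 11, 0, 0, 0.4, 0, 0, 22, 0, 0, 0, 0, 0, 22, 0, 0, 0, 0, 0, 21, 0, 0, 0, 0, 0, 0, 0, 0, 0, 0, 0, 0, 0, 0, 0]}}

```text
time_s: 4.5
tool_pos: [0.4672, 0.19, 0.1157]
tool_rot: [-180.0, 0.0, 87.9]
force: [0.9, 1.3, -0.1]
grip_width: 0.0868
```

Good. I'll go down 26 mm, settle, then close gently.

>>> {"method": "servo_tool", "body": {"commands": [0, 0, 13, 0, 0, 0, 0, 0, 13, 0, 0, 0, 0, 0, 0, 0, 0, 0, 0, 0, 0, 0, 0, 0]}}

```text
time_s: 4.9
tool_pos: [0.4667, 0.1908, 0.0892]
tool_rot: [-179.9, 0.0, 88.0]
force: [-0.7, 0.7, 0.1]
grip_width: 0.0869
```

>>> {"method": "servo_tool", "body": {"commands": [0, 0, 0, 0, 0, 0, 0, 0, 0, 0, 0, 0, 0, 0, 0, 0, 0, 0, 0, 0, 0, 0, 0, 0, 0, 0, 0, 0, 0, 0, 0, 0, 0, 0, 0, 0], "jaw": 30, "newtons": 30}}

```text
time_s: 5.5
tool_pos: [0.467, 0.1908, 0.0896]
tool_rot: [180.0, 0.0, 88.0]
force: [-0.4, 0.1, -0.5]
grip_width: 0.0471
```

>>> {"method": "servo_tool", "body": {"commands": [0, 0, 0, 0, 0, 0, 0, 0, 0, 0, 0, 0, 0, 0, 0, 0, 0, 0, 0, 0, 0, 0, 0, 0]}}

```text
time_s: 5.9
tool_pos: [0.467, 0.1908, 0.0895]
tool_rot: [-180.0, 0.0, 88.0]
force: [-0.4, -0.4, 0.4]
grip_width: 0.034
```

>>> {"method": "servo_tool", "body": {"commands": [0, 0, -4, 0, 0, 0, 0, 0, -8, 0, 0, 0, 0, 0, -15, 0, 0, 0, 0, 0, -20, 0, 0, 0, 0, 0, -20, 0, 0, 0, 0, 0, -20, 0, 0, 0, 0, 0, 0, 0, 0, 0], "jaw": 20, "newtons": 35}}

```text
time_s: 6.6
tool_pos: [0.4691, 0.1919, 0.1802]
tool_rot: [179.6, -0.1, 88.0]
force: [-0.3, 1.0, -1.7]
grip_width: 0.0335
```

Run:
```python
from h import *
cur()
rows(((.4665,.1905,.1765),(180,0,88)),[((0.4665,0.1905,0.30),(180,0,88),4),((0.575,-0.02,0.30),(180,0,90.6),8)])
```

```text
t 6.6 pos [0.4691 0.1919 0.1802] rot [ 1.7963e+02 -7.0000e-02  8.8000e+01] F [-0.34  0.99 -1.69] w 0.0335
[0,0,-31,0,0,0, 0,0,-31,0,0,0, 0,0,-31,0,0,0, 0,0,-31,0,0,0, -26,14,0,0,0,-0.3, -26,15,0,0,0,-0.4, -26,14,0,0,0,-0.3, -26,14,0,0,0,-0.3, -26,14,0,0,0,-0.3, -26,14,0,0,0,-0.4]
[-26,13,0,0,0,-0.3, -27,14,1,0,0,-0.3]
end [ 0.5754 -0.0202  0.2995] [-180.     0.    90.6]
```

>>> {"method": "servo_tool", "body": {"commands": [0, 0, -31, 0, 0, 0, 0, 0, -31, 0, 0, 0, 0, 0, -31, 0, 0, 0, 0, 0, -31, 0, 0, 0, -26, 14, 0, 0, 0, -0.3, -26, 15, 0, 0, 0, -0.4, -26, 14, 0, 0, 0, -0.3, -26, 14, 0, 0, 0, -0.3, -26, 14, 0, 0, 0, -0.3, -26, 14, 0, 0, 0, -0.4]}}

```text
time_s: 7.6
tool_pos: [0.5489, 0.032, 0.2999]
tool_rot: [-180.0, 0.0, 90.0]
force: [0.1, 0.4, -1.1]
grip_width: 0.0334
```

>>> {"method": "servo_tool", "body": {"commands": [-26, 13, 0, 0, 0, -0.3, -27, 14, 1, 0, 0, -0.3, 0, 0, 0, 0, 0, 0, 0, 0, 0, 0, 0, 0, 0, 0, 0, 0, 0, 0, 0, 0, 0, 0, 0, 0]}}

```text
time_s: 8.2
tool_pos: [0.5755, -0.0183, 0.2997]
tool_rot: [180.0, 0.0, 90.7]
force: [-0.2, -0.2, -1.4]
grip_width: 0.0335
```

Run:
```python
from h import *
cur()
p=dump('wrist'); save('pics/w2.png',p,1.5); cur()
save('pics/s2.png',dump('scene'),1.5)
z=np.load('wrist.npz'); C=z['C']
m=(z['d']>0)&(C[...,2]>.25)&(C[...,2]<.275)&(C[...,0]>.6)&(C[...,0]<.67)
P=C[m]; print(len(P))
c=np.polyfit(P[:,1],P[:,0],1); print('fit',c)
for v in range(0,240,3):
    r=m[v]; 
    if r.sum()>2: Q=C[v][r]; print(v,r.sum(),'y%.1f x%.1f..%.1f top %.1f'%(Q[:,1].mean()*1e3,Q[:,0].min()*1e3,Q[:,0].max()*1e3,Q[:,2].max()*1e3))
```

```text
t 8.2 pos [ 0.5755 -0.0183  0.2997] rot [179.99   0.    90.73] F [-0.23 -0.19 -1.42] w 0.0335
t 8.25 pos [ 0.5756 -0.0185  0.2998] rot [1.7998e+02 2.0000e-02 9.0710e+01] F [ 0.75  0.75 -1.5 ] w 0.034
3390
fit [-0.01084512  0.63213797]
0 18 y117.5 x627.1..637.4 top 265.6
3 19 y116.1 x626.4..636.4 top 265.6
6 20 y114.4 x625.9..636.6 top 265.9
9 20 y112.9 x626.1..637.0 top 265.3
12 20 y111.2 x626.2..637.1 top 266.2
15 19 y109.5 x626.4..636.7 top 266.3
18 19 y108.0 x626.3..636.9 top 265.8
21 20 y106.3 x626.2..636.9 top 265.6
24 20 y104.7 x626.1..637.2 top 266.0
27 19 y103.0 x626.2..636.0 top 265.7
30 19 y101.3 x626.3..636.7 top 265.4
33 19 y99.5 x626.5..637.2 top 267.4
36 20 y98.0 x626.1..637.2 top 266.1
39 19 y96.2 x626.3..637.1 top 266.9
42 19 y94.7 x626.5..636.8 top 265.5
45 19 y93.0 x626.4..636.5 top 265.4
48 16 y91.9 x627.4..637.0 top 263.8
51 12 y89.9 x628.6..635.2 top 263.1
54 11 y88.1 x628.9..634.3 top 263.1
57 11 y86.3 x628.9..634.6 top 262.8
60 11 y84.6 x629.0..635.1 top 263.1
63 12 y82.9 x628.9..634.9 top 263.2
66 10 y81.1 x629.0..634.5 top 263.5
69 11 y79.2 x628.9..634.5 top 
[... 1032 characters left out ...]
156 17 y23.9 x627.3..637.2 top 266.2
159 17 y21.8 x627.3..637.8 top 266.4
162 18 y19.7 x627.2..638.2 top 265.3
165 18 y17.6 x626.9..637.9 top 265.5
168 17 y15.6 x627.1..637.4 top 266.3
171 17 y13.5 x627.3..637.8 top 265.4
174 10 y11.1 x629.7..635.6 top 263.4
177 10 y9.0 x629.7..635.5 top 263.0
180 10 y6.8 x630.2..636.0 top 263.5
183 11 y4.7 x629.8..636.3 top 263.0
186 10 y2.5 x629.6..635.6 top 263.0
189 11 y0.2 x629.8..635.6 top 262.7
192 16 y-1.5 x627.7..637.7 top 264.8
195 16 y-3.5 x627.6..637.7 top 266.2
198 17 y-5.8 x627.5..637.7 top 266.5
201 17 y-7.9 x627.3..638.3 top 265.9
204 17 y-10.1 x627.4..638.6 top 265.8
207 16 y-12.2 x627.7..637.9 top 266.0
210 17 y-14.6 x627.4..638.3 top 265.7
```

View pics/w2.png

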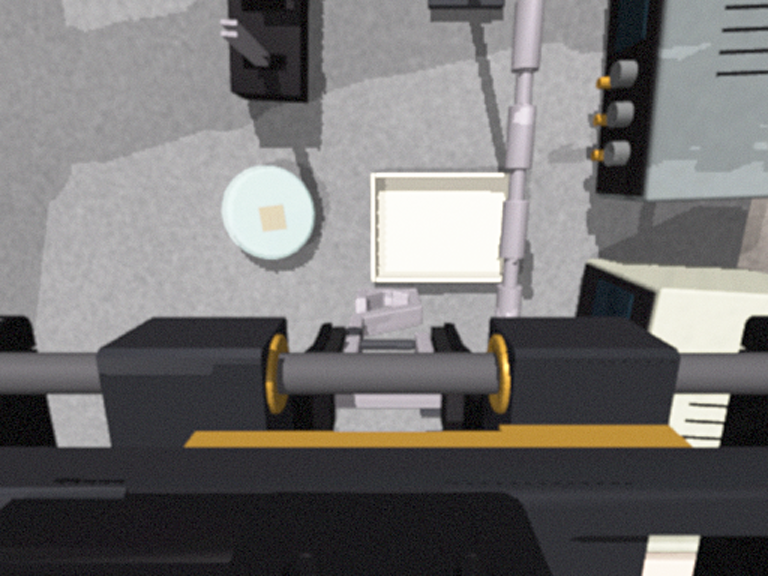

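View pics/s2.png

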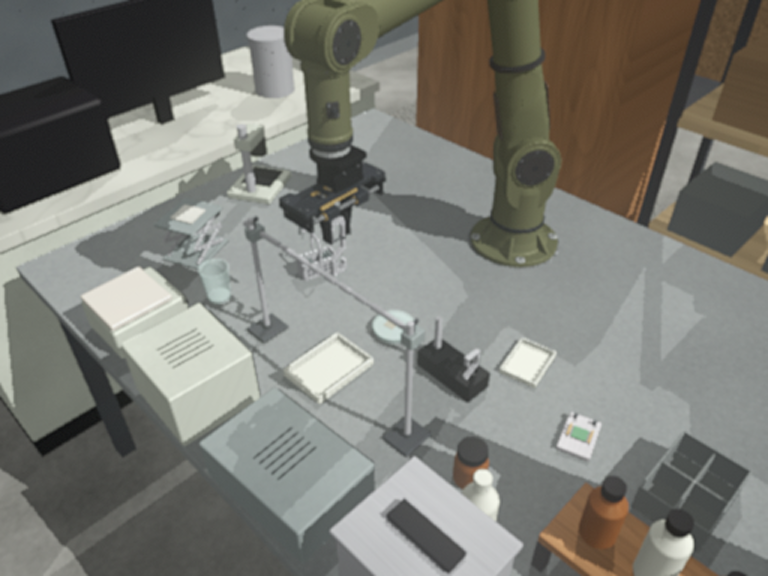

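The wrist view shows the rail necks at y ≈ 85, 45.5 and 5.5 mm, with rail x ≈ 0.6325. The scene view shows the hook upright in the gripper and the other two rack items still in place.

Run:
```python
from h import *
z=np.load('wrist.npz'); C=z['C']
m=(z['d']>0)&(C[...,2]>.01)&(C[...,2]<.024)&(C[...,0]>.5)&(C[...,0]<.7)&(C[...,1]>-.1)&(C[...,1]<.1)
P=C[m]; print(P.min(0).round(3),P.max(0).round(3)); n=m.sum(1); print(cv2.minAreaRect((P[:,:2]*1000).astype(np.float32)))
m=(z['d']>0)&(C[...,2]>.1)&(C[...,2]<.24)&(C[...,0]>.54)&(C[...,0]<.61)
P=C[m]; print('hook',P.min(0).round(3),P.max(0).round(3),np.median(P,0).round(3))
rows(((.5755,-.0185,.2998),(180,0,90.6)),[((0.5855,0.0255,0.281),(180,0,90.6),3)])
```

```text
[ 0.5   -0.057  0.01 ] [0.695 0.053 0.02 ]
((597.3544921875, -2.3716964721679688), (194.5035858154297, 108.18499755859375), 0.6692301034927368)
hook [ 0.558 -0.023  0.218] [ 0.592 -0.013  0.239] [ 0.574 -0.015  0.226]
[15,3,6,0,0,0, 14,4,7,0,0,0, 15,3,6,0,0,0]
end [0.585  0.0256 0.2808] [180.    0.   90.6]
```

>>> {"method": "servo_tool", "body": {"commands": [15, 3, 6, 0, 0, 0, 14, 4, 7, 0, 0, 0, 15, 3, 6, 0, 0, 0, 0, 8, 0, 0, 0, 0, 0, 8, 0, 0, 0, 0, 0, 8, 0, 0, 0, 0, 0, 8, 0, 0, 0, 0, 0, 8, 0, 0, 0, 0, 0, 8, 0, 0, 0, 0, 0, 0, 0, 0, 0, 0]}}

```text
time_s: 9.3
tool_pos: [0.6344, 0.0245, 0.2801]
tool_rot: [-180.0, -0.0, 90.6]
force: [0.9, -0.8, -1.8]
grip_width: 0.0335
```

>>> {"method": "servo_tool", "body": {"commands": [0, 0, 5, 0, 0, 0, 0, 0, 5, 0, 0, 0, 0, 0, 5, 0, 0, 0, 0, 0, 5, 0, 0, 0, 0, 0, 0, 0, 0, 0]}}

```text
time_s: 9.8
tool_pos: [0.6318, 0.025, 0.2603]
tool_rot: [-179.8, 0.0, 90.6]
force: [-6.1, 0.0, 1.6]
grip_width: 0.0336
```

>>> {"method": "servo_tool", "body": {"commands": [0, 0, 4, 0, 0, 0, 0, 0, 4, 0, 0, 0, 0, 0, 4, 0, 0, 0, 0, 0, 4, 0, 0, 0, 0, 0, 0, 0, 0, 0]}}

```text
time_s: 10.3
tool_pos: [0.6319, 0.0246, 0.2423]
tool_rot: [-179.7, 0.0, 90.6]
force: [-5.2, -0.5, -4.2]
grip_width: 0.0335
```

>>> {"method": "servo_tool", "body": {"commands": [0, 0, 2, 0, 0, 0, 0, 0, 2, 0, 0, 0, 0, 0, 1, 0, 0, 0, 0, 0, 0, 0, 0, 0, 0, 0, 0, 0, 0, 0]}}

```text
time_s: 10.8
tool_pos: [0.6348, 0.0247, 0.2399]
tool_rot: [179.8, -0.0, 90.6]
force: [0.2, -0.2, -0.9]
grip_width: 0.0338
```

>>> {"method": "servo_tool", "body": {"commands": [0, 0, 1, 0, 0, 0, 0, 0, 1, 0, 0, 0, 0, 0, 1, 0, 0, 0, 0, 0, 0, 0, 0, 0]}}

```text
time_s: 11.2
tool_pos: [0.6336, 0.0248, 0.2365]
tool_rot: [180.0, 0.0, 90.6]
force: [-0.1, 0.1, -1.8]
grip_width: 0.0339
```

>>> {"method": "servo_tool", "body": {"commands": [0, 0, 1, 0, 0, 0, 0, 0, 0.5, 0, 0, 0, 0, 0, 0, 0, 0, 0, 0, 0, 0, 0, 0, 0]}}

```text
time_s: 11.6
tool_pos: [0.6335, 0.0248, 0.235]
tool_rot: [180.0, 0.0, 90.6]
force: [-0.3, 0.2, -1.4]
grip_width: 0.0334
```

>>> {"method": "servo_tool", "body": {"commands": [0, 0, 0.5, 0, 0, 0, 0, 0, 0.5, 0, 0, 0, 0, 0, 0, 0, 0, 0]}}

```text
time_s: 11.9
tool_pos: [0.6335, 0.0248, 0.2349]
tool_rot: [180.0, 0.0, 90.6]
force: [-2.2, 0.0, 4.4]
grip_width: 0.034
```

Run:
```python
from h import *
p=dump('scene'); z=np.load('scene.npz')
X=np.array([.633,.025,.23]); c=z['Rw'].T@(X-z['tw']); u=z['K']@c; u=u/u[2]; print(u)
l,t=int(u[0])-40,int(u[1])-35; save('pics/s3.png',p,9,(l,t,80,65)); print(l,t)
C=z['C']; d=z['d']
for v in range(int(u[1])-10,int(u[1])+38):
    row=[]
    for w in range(int(u[0])-14,int(u[0])+14):
        x,y,zz=C[v,w]
        if d[v,w]>0 and .01<y<.045 and .60<x<.67 and .14<zz<.28: row.append('%d/%d/%d'%(round((x-.6345)*1000),round((y-.025)*1000),round(zz*1000-153.5)))
    if row: print(v,' '.join(row))
```

```text
[220.54163834 194.16796121   1.        ]
180 159
184 9/6/122 5/5/120 1/4/117 -1/5/116 -5/6/114 -10/3/109 -12/5/110 -16/5/107 -19/6/106 -16/12/111 -23/9/105 -24/11/106
185 19/9/126 16/10/125 8/4/117 4/3/114 0/2/111 -1/5/112 -5/5/110 -7/7/110 -12/5/106 -15/5/104 -19/5/102 -18/10/105 -22/10/103 -26/10/100
186 27/-11/116 28/-5/120 31/3/126 18/8/122 18/12/124 8/3/113 3/2/110 2/4/110 0/7/111 1/12/114 -2/13/113 -5/13/111 -17/2/97 -18/6/100 -19/9/100 -20/12/101 -24/11/99
187 26/-8/114 28/-1/119 31/7/125 28/8/124 27/11/125 24/11/124 21/11/122 17/11/120 9/4/111 3/1/106 3/6/108 2/8/109 1/12/110 -3/11/107 -3/15/110 -14/6/99 -18/6/96 -19/9/97 -22/10/96 -24/11/95
188 27/-7/112 26/-4/113 26/0/115 29/8/122 28/12/123 23/9/118 22/12/120 17/10/115 9/4/107 4/7/106 4/11/109 5/16/112 0/15/108 0/18/110 -3/19/109 -6/19/107 -19/9/93 -19/12/95 -25/9/90
189 27/-8/107 25/-6/108 28/3/115 27/6/116 28/12/120 24/10/116 23/13/117 18/11/113 4/14/106 2/16/107 0/19/107
190 27/-4/107 25/-1/107 27/5/111 27/10/115 25/11/113 22/11/112 17/10/108 -12/-1/84 -13/2/85
191 24/-8/99 25/-3/102 26/3/106 26/12/112 24/14/112 15/7/102
[... 1221 characters left out ...]
 10/4/39 8/6/39 -12/-2/20 -11/4/25 -16/3/21 -16/7/24
208 15/-4/33 15/1/37 15/5/39 12/5/37 9/6/35 -11/-1/18 -15/-2/15 -14/5/20 -16/6/19
209 15/-5/29 16/1/34 15/4/35 11/3/31 -10/-4/13 -10/0/16 -11/3/16 -13/5/17 -16/6/16
210 16/-4/26 18/3/32 16/5/32 14/7/31 -7/-2/12 -12/-2/9 -13/0/10 -13/5/13 -17/5/10
211 16/0/25 12/0/23 12/5/26 -5/-4/9 -7/-2/8 -10/0/8 -7/8/15 -14/4/8 -17/4/6
212 17/1/22 17/5/25 13/6/23 -6/-1/6 -5/6/11 -9/4/7 -13/4/5 -15/6/5
213 15/-2/15 16/5/21 14/6/20 6/1/11 3/1/9 0/2/8 -3/3/7 -5/5/7 -7/7/7 -13/4/1
214 16/-1/12 16/4/17 14/6/16 11/7/15 7/6/12 2/4/7 0/6/7 -4/5/3
215 14/-4/6 14/1/10 15/6/13 10/5/9 7/5/7 4/7/7 -1/4/1
216 15/-3/3 15/2/6 15/6/9 11/6/6 9/7/6
217 14/0/1 16/7/6 12/6/3
```

View pics/s3.png

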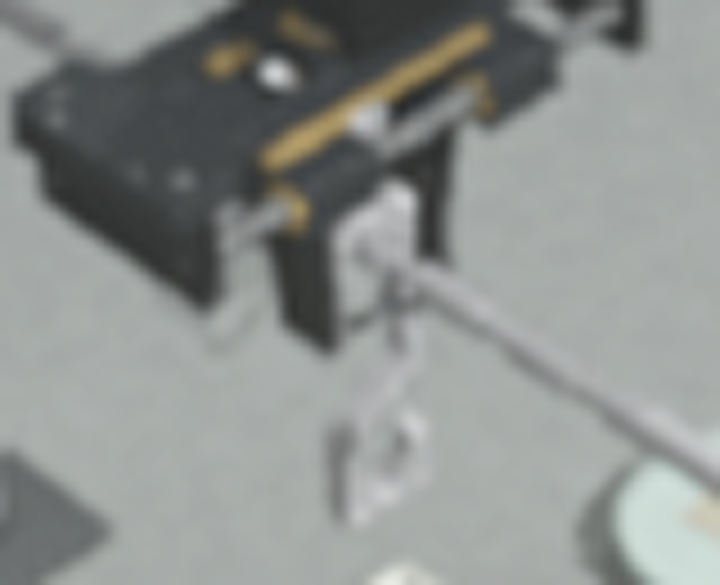

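The scene depth shows a bar spanning x −15 to +6 at height about 76–79, so the gate is level and shut below the rail. In the crop the rail passes through the loop. The roof rests on the rod at about 6 N. I'll slide toward the neck now.

>>> {"method": "servo_tool", "body": {"commands": [-2, 0, 0, 0, 0, 0, -2, 0, 0, 0, 0, 0, -2, 0, 0, 0, 0, 0, -2, 0, 0, 0, 0, 0, -2, 0, 0, 0, 0, 0, -2, 0, 0, 0, 0, 0, 0, 0, 0, 0, 0, 0]}}

```text
time_s: 12.65
tool_pos: [0.6336, 0.0147, 0.2348]
tool_rot: [180.0, -0.1, 90.7]
force: [-1.9, 2.8, 6.3]
grip_width: 0.0339
```

>>> {"method": "servo_tool", "body": {"commands": [-2, 0, 0, 0, 0, 0, -2, 0, 0, 0, 0, 0, -1, 0, 0, 0, 0, 0, 0, 0, 0, 0, 0, 0]}}

```text
time_s: 13.05
tool_pos: [0.6337, 0.0085, 0.2343]
tool_rot: [180.0, -0.0, 90.6]
force: [-0.9, 2.4, 3.4]
grip_width: 0.033
```

>>> {"method": "servo_tool", "body": {"commands": [-1, 0, 0, 0, 0, 0, -1, 0, 0, 0, 0, 0, 0, 0, 0, 0, 0, 0]}}

```text
time_s: 13.35
tool_pos: [0.6334, 0.0042, 0.2329]
tool_rot: [-179.9, 0.1, 90.5]
force: [-0.1, -0.9, -1.6]
grip_width: 0.0337
```

The force has vanished and z dropped, so the hook is over the neck. I'll lower it onto the neck.

>>> {"method": "servo_tool", "body": {"commands": [0, 0, 0.5, 0, 0, 0, 0, 0, 0.5, 0, 0, 0, 0, 0, 0, 0, 0, 0, 0, 0, 0, 0, 0, 0]}}

```text
time_s: 13.75
tool_pos: [0.6336, 0.0058, 0.233]
tool_rot: [-180.0, 0.0, 90.6]
force: [-0.2, -0.5, -1.8]
grip_width: 0.0334
```

>>> {"method": "servo_tool", "body": {"commands": [0, 0, 0.5, 0, 0, 0, 0, 0, 0.5, 0, 0, 0, 0, 0, 0, 0, 0, 0, 0, 0, 0, 0, 0, 0]}}

```text
time_s: 14.15
tool_pos: [0.6337, 0.0059, 0.2324]
tool_rot: [180.0, 0.0, 90.6]
force: [-0.6, -0.8, 1.1]
grip_width: 0.034
```

Contact again 2.5 mm lower (z 0.2324), so it is home in the neck. Releasing the hook.

>>> {"method": "servo_tool", "body": {"commands": [0, 0, -0.3, 0, 0, 0, 0, 0, 0, 0, 0, 0, 0, 0, 0, 0, 0, 0, 0, 0, 0, 0, 0, 0, 0, 0, 0, 0, 0, 0, 0, 0, 0, 0, 0, 0], "jaw": 70}}

```text
time_s: 14.75
tool_pos: [0.6336, 0.0058, 0.2323]
tool_rot: [180.0, 0.0, 90.6]
force: [-0.2, 0.1, 0.7]
grip_width: 0.0682
```

>>> {"method": "servo_tool", "body": {"commands": [0, 0, -5, 0, 0, 0, 0, 0, -15, 0, 0, 0, 0, 0, -25, 0, 0, 0, 0, 0, -30, 0, 0, 0, 0, 0, -20, 0, 0, 0]}}

```text
time_s: 15.25
tool_pos: [0.6342, 0.0061, 0.3311]
tool_rot: [179.8, -0.0, 90.6]
force: [0.5, -0.1, 0.3]
grip_width: 0.07
```

Run:
```python
from h import *
cur()
p=dump('scene'); z=np.load('scene.npz')
save('pics/s4.png',p,8,(180,140,90,75))
C=z['C']; d=z['d']
m=(d>0)&(C[...,0]>.6)&(C[...,0]<.67)&(C[...,1]>-.008)&(C[...,1]<.02)&(C[...,2]>.14)&(C[...,2]<.245)
P=C[m]; print(len(P),P.min(0).round(3),P.max(0).round(3),np.median(P,0).round(4))
for a in (.15,.17,.19,.21,.23):
    q=P[(P[:,2]>a)&(P[:,2]<a+.02)]; print(a,len(q),np.percentile(q,[5,50,95],axis=0).round(4)[:,:2].tolist())
p=dump('top'); save('pics/t4.png',p,6,(320,185,90,75))
for l in ['basket_mid','bail_mid']: print(look_for('top',l)[:2])
z=np.load('top.npz'); C=z['C']; d=z['d']
B=(d>0)&(C[...,0]>.36)&(C[...,0]<.5)&(C[...,1]>-.33)&(C[...,1]<-.2)
P=C[B&(C[...,2]>.088)&(C[...,2]<.12)]; print('bail',P.round(4).tolist())
P=C[B&(C[...,2]>.035)&(C[...,2]<.055)]; print(cv2.minAreaRect((P[:,:2]*1000).astype(np.float32)),len(P))
```

```text
t 15.25 pos [0.6342 0.0061 0.3311] rot [179.79  -0.    90.6 ] F [ 0.49 -0.11  0.31] w 0.07
185 [ 0.617 -0.001  0.151] [0.652 0.015 0.245] [0.6347 0.0086 0.1914]
0.15 57 [[0.6195, 0.0015], [0.6339, 0.0094], [0.6514, 0.0119]]
0.17 29 [[0.6192, 0.0028], [0.6474, 0.0076], [0.6513, 0.0118]]
0.19 47 [[0.6202, 0.0021], [0.6329, 0.0088], [0.646, 0.0125]]
0.21 29 [[0.6178, 0.0033], [0.6235, 0.0076], [0.6452, 0.0121]]
0.23 23 [[0.6209, 0.001], [0.648, 0.0068], [0.6514, 0.0116]]
[]
[]
bail [[0.4407, -0.2439, 0.0899], [0.4408, -0.2468, 0.0892], [0.4406, -0.2487, 0.0932], [0.4405, -0.2505, 0.0973], [0.4405, -0.2531, 0.098], [0.4404, -0.2546, 0.1034], [0.438, -0.2466, 0.0896], [0.4379, -0.2479, 0.0969], [0.4377, -0.2492, 0.1036], [0.4376, -0.2515, 0.1054], [0.4376, -0.2541, 0.1056], [0.4377, -0.2578, 0.1008], [0.4376, -0.259, 0.1078], [0.4377, -0.2634, 0.0996], [0.4376, -0.2646, 0.1065], [0.4351, -0.2558, 0.0973], [0.4351, -0.258, 0.0995], [0.4351, -0.2605, 0.1006], [0.4349, -0.2621, 0.1056], [0.4349, -0.2649, 0.1047], [0.435, -0.268, 0.103], [0.4349, -0.2705, 0.1038], [0.435, -0.2737, 0.1013], [0.435, -0.2764, 0.101], [0.4323, -0.2656, 0.1015], [0.4323, -0.2681, 0.1023], [0.4323, -0.271, 0.1013], [0.4323, -0.2733, 0.1026], [0.4322, -0.2746, 0.109], [0.4323, -0.2786, 0.103], [0.4323, -0.2817, 0.1011], [0.4324, -0.2856, 0.0956], [0.4297, -0.2769, 0.0983], [0.4297, -0.2799, 0.0971], [0.4296, -0.2814, 0.1021], [0.4295, -0.2825, 0.1091], [0.4296, -0.2876, 0.0986], [0.427, -0.2856, 0.0951], [0.427, -0.2889, 0.0927]]
((434.6434631347656, -268.00054931640625), (48.31757736206055, 89.95694732666016), 73.69927978515625) 190
```

View pics/s4.png

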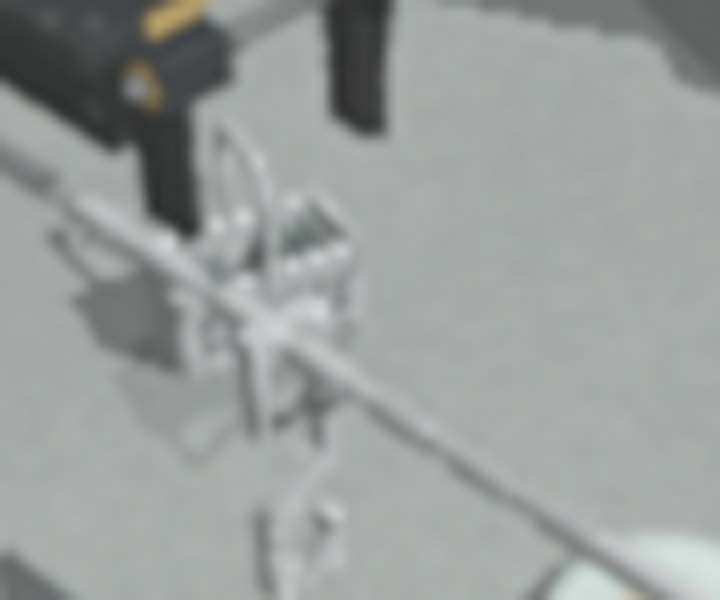

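View pics/t4.png

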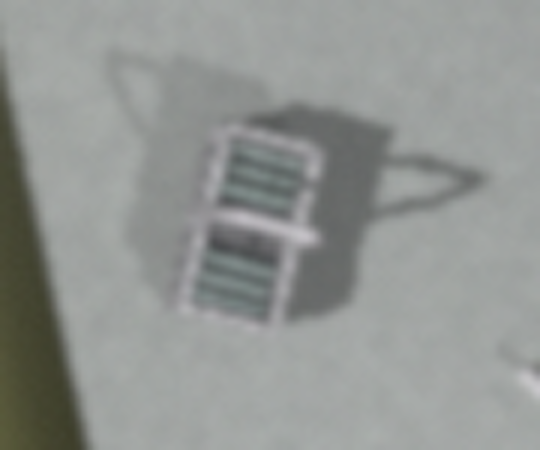

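The hook hangs upright at (0.634, 0.006), with the gate bar visible as shut at crop (300,415). The basket is at (0.4346, −0.268), yaw about −17°, bail crossing its middle. Next I'll plan a 35° leaning approach from the robot side.

```bash
cat >> h.py <<'E'
def lean(theta,phi):
    t,f=np.radians([theta,phi]); s,c=np.sin(t),np.cos(t)
    x=np.array([c*np.cos(f),c*np.sin(f),s]);z=np.array([s*np.cos(f),s*np.sin(f),-c]);y=np.cross(z,x)
    return Ro.from_matrix(np.stack([x,y,z],1)).as_euler('xyz',degrees=True)
E
python3 - <<'E'
from h import *
print(np.round(monitor.get_obs()['qpos'],1))
phi=-16.8; th=35; s,c=np.sin(np.radians(th)),np.cos(np.radians(th))
bx=np.array([np.cos(np.radians(phi)),np.sin(np.radians(phi))]); cen=np.array([.4346,-.2677])
xy=cen+bx*(-.030+.019*s); z=.028-.019*c
print('tcp grasp',xy,z,lean(th,phi))
rows(((.634,.006,.3295),(180,0,90.6)),[((.52,-.05,.33),(180,0,60),4),((*xy,.16),lean(th,phi),14)])
E
```

```text
[ 29.4  19.7 -43.5  74.4  13.4  91.  -11.5]
tcp grasp [ 0.41631324 -0.2621789 ] 0.012436111158509157 [180.  -35.  -16.8]
[-14,-29,0,0,0,7.6, -17,-26,0,0,0,7.7, -21,-24,0,0,0,7.6, -24,-21,-1,0,0,7.7, -17,1,12,-1.7,2.1,5.3, -17,2,12,-1.6,2.1,5.3, -17,4,11,-1.7,2.1,5.3, -17,5,10,-1.7,2.1,5.3, -17,6,11,-1.7,2.1,5.3, -17,8,9,-1.6,2.2,5.3]
[-17,8,9,-1.7,2.1,5.3, -16,10,9,-1.7,2.1,5.3, -15,11,9,-1.7,2.1,5.3, -14,13,9,-1.6,2.1,5.3, -14,13,8,-1.7,2.1,5.3, -12,14,8,-1.7,2.1,5.3, -12,15,8,-1.6,2.1,5.3, -10,16,9,-1.7,2.1,5.3]
end [ 0.4169 -0.2619  0.16  ] [179.99 -34.98 -16.74]
```

>>> {"method": "servo_tool", "body": {"commands": [-14, -29, 0, 0, 0, 7.6, -17, -26, 0, 0, 0, 7.7, -21, -24, 0, 0, 0, 7.6, -24, -21, -1, 0, 0, 7.7, -17, 1, 12, -1.7, 2.1, 5.3, -17, 2, 12, -1.6, 2.1, 5.3, -17, 4, 11, -1.7, 2.1, 5.3, -17, 5, 10, -1.7, 2.1, 5.3, -17, 6, 11, -1.7, 2.1, 5.3, -17, 8, 9, -1.6, 2.2, 5.3], "jaw": 80}}

```text
time_s: 16.45
tool_pos: [0.4743, -0.1422, 0.2539]
tool_rot: [173.9, -14.8, 28.5]
force: [-0.3, 0.2, -1.1]
grip_width: 0.08
```

```bash
python3 -c "
from h import *
cur(); print(np.round(monitor.get_obs()['qpos'],1))"
```

```text
t 16.45 pos [ 0.4743 -0.1422  0.2539] rot [173.87 -14.8   28.53] F [-0.31  0.2  -1.1 ] w 0.08
[ 50.8 -12.9 -27.5 112.6 -15.   65.4 -34.4]
```

>>> {"method": "servo_tool", "body": {"commands": [-17, 8, 9, -1.7, 2.1, 5.3, -16, 10, 9, -1.7, 2.1, 5.3, -15, 11, 9, -1.7, 2.1, 5.3, -14, 13, 9, -1.6, 2.1, 5.3, -14, 13, 8, -1.7, 2.1, 5.3, -12, 14, 8, -1.7, 2.1, 5.3, -12, 15, 8, -1.6, 2.1, 5.3, -10, 16, 9, -1.7, 2.1, 5.3, 0, 0, 0, 0, 0, 0, 0, 0, 0, 0, 0, 0]}}

```text
time_s: 17.45
tool_pos: [0.4294, -0.271, 0.1506]
tool_rot: [-179.6, -34.3, -16.6]
force: [0.4, 0.3, 0.5]
grip_width: 0.0801
```

Run:
```python
from h import *
cur(); print(np.round(monitor.get_obs()['qpos'],1))
p=dump('wrist'); save('pics/w5.png',p,1.5)
z=np.load('wrist.npz'); C=z['C']; d=z['d']
B=(d>0)&(C[...,0]>.36)&(C[...,0]<.5)&(C[...,1]>-.33)&(C[...,1]<-.2)
P=C[B&(C[...,2]>.092)&(C[...,2]<.115)]; 
if len(P)>5: print('bail',len(P),P.min(0).round(4),P.max(0).round(4),P.mean(0).round(4),np.degrees(np.arctan(np.polyfit(P[:,1],P[:,0],1)[0])))
P=C[B&(C[...,2]>.036)&(C[...,2]<.052)]; print(cv2.minAreaRect((P[:,:2]*1000).astype(np.float32)),len(P))
```

```text
t 17.45 pos [ 0.4294 -0.271   0.1506] rot [-179.64  -34.26  -16.65] F [0.42 0.34 0.5 ] w 0.0801
[ 47.8 -17.2  -8.4 135.1 -28.8  33.  -47.2]
((440.2006530761719, -270.3592529296875), (45.679100036621094, 76.26333618164062), 74.47273254394531) 907
```

View pics/w5.png

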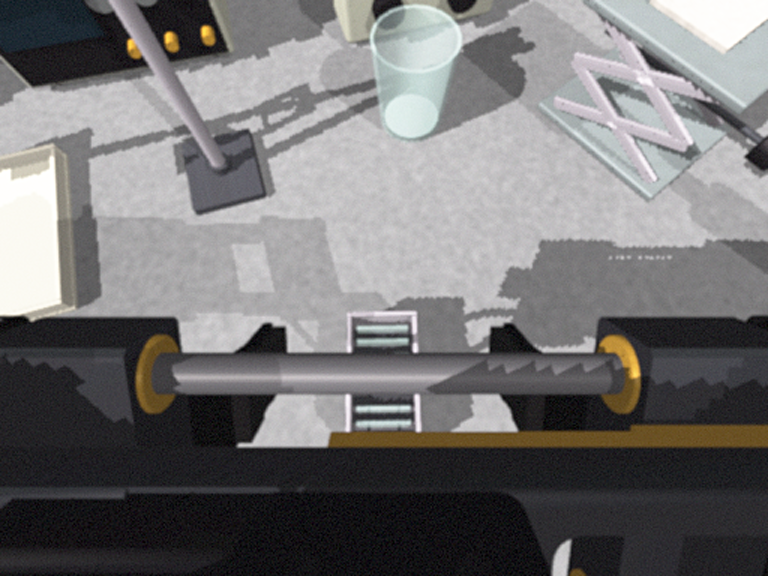

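The basket is centred between the fingers in the wrist picture (box at px (382,370)), but J2 has hit its limit. I'll fit the arm's kinematics from the logged poses to choose a feasible lean.

```bash
cat > kin.py <<'E'
import numpy as np, itertools
from scipy.optimize import least_squares
from scipy.spatial.transform import Rotation as Ro
D=[([70.709,18.392,-4.016,83.108,1.295,78.541,-3.26],[0.2231,-.6099,.2222],[180,0,20.1]),
([29.4,19.7,-43.5,74.4,13.4,91.0,-11.5],[.6342,.0061,.3311],[179.79,0,90.6]),
([50.8,-12.9,-27.5,112.6,-15.0,65.4,-34.4],[.4743,-.1422,.2539],[173.87,-14.8,28.53]),
([47.8,-17.2,-8.4,135.1,-28.8,33.0,-47.2],[.4294,-.271,.1506],[-179.64,-34.26,-16.65])]
def Rz(a): return Ro.from_euler('z',a,degrees=True)
def Ry(a): return Ro.from_euler('y',a,degrees=True)
SG=None
def fk(q,P,sg):
    h,a1,L1,e1,L2,e2,L3,w,yo,y0=P
    p=np.array([0,0,h]); R=Rz(sg[0]*q[0]+y0)
    R=R*Ry(q[1]); p=p+R.apply([a1,0,0])*1
    R=R*Rz(sg[1]*q[2]); p=p+R.apply([e1,0,L1])
    R=R*Ry(q[3]); p=p+R.apply([e2,0,L2])
    R=R*Rz(sg[2]*q[4]);
    R=R*Ry(q[5]); p=p+R.apply([w,0,L3])
    R=R*Rz(sg[3]*q[6]+yo)
    return p,R
def res(P,sg,wr=.3):
    r=[]
    for q,pos,rot in D:
        p,R=fk(q,P,sg); r+=list((p-np.array(pos))*1)
        r+=list(wr*(R.inv()*Ro.from_euler('xyz',rot,degrees=True)).as_rotvec())
    return np.array(r)
def fit():
    best=None
    for sg in itertools.product([-1,1],[-1,1],[-1,1],[-1,1]):
        for yo in (0,90,180,-90):
            f=lambda X:res(np.r_[X[:8],X[8]*100,X[9]*100],sg)
            s=least_squares(f,[.3,0,.35,0,.35,0,.3,0,yo/100,0])
            if best is None or s.cost<best[0]: best=(s.cost,sg,np.r_[s.x[:8],s.x[8]*100,s.x[9]*100])
    return best
if __name__=='__main__':
    b=fit(); print(b[0],b[1],b[2].round(4)); print(res(b[2],b[1]).reshape(-1,6).round(4))
    np.savez('kin.npz',sg=b[1],P=b[2])
E
python3 kin.py
```

```text
5.3707543834136205e-05 (-1, -1, -1, -1) [ 2.17000e-01  3.10000e-03  4.57400e-01  1.60000e-03  5.05300e-01
 -1.29000e-02  3.38200e-01 -1.10000e-03  8.80237e+01 -2.09030e+00]
[[ 0.0017  0.0027  0.0014  0.      0.     -0.0006]
 [ 0.0003 -0.0023 -0.0017 -0.0011 -0.0001 -0.0004]
 [ 0.0054 -0.      0.0008  0.0025  0.0011  0.    ]
 [-0.002   0.0022 -0.0005  0.0062 -0.      0.001 ]]
```

```bash
cat >> kin.py <<'E'
lo=np.array([-163.93,-17.29,-79.2,3.27,-89.18,5.43,-154.24]);hi=np.array([163.93,119.83,71.16,140.29,269.18,117.66,154.24])
def ik(pos,rot,q0,m=1.5,n=20,seed=0,bias=0.0):
    z=np.load('kin.npz'); P=z['P'];sg=z['sg']; T=Ro.from_euler('xyz',rot,degrees=True); rng=np.random.default_rng(seed)
    best=None
    for k in range(n):
        x0=np.clip(np.array(q0)+(rng.normal(0,25,7) if k else 0),lo+m+.1,hi-m-.1)
        def f(q):
            p,R=fk(q,P,sg); return np.r_[(p-pos)*100,(R.inv()*T).as_rotvec()*30,bias*(q-q0)]
        s=least_squares(f,x0,bounds=(lo+m,hi-m),max_nfev=200)
        p,R=fk(s.x,P,sg); e=np.linalg.norm(p-pos)*1e3; a=np.degrees((R.inv()*T).magnitude())
        if best is None or e+a<best[0]-.05: best=(e+a,e,a,s.x)
        if best[0]<.1: break
    return best
E
python3 - <<'E'
from h import *
from kin import *
q=monitor.get_obs()['qpos']
cen=np.array([.4346,-.2677]); phi=-16.8
bx=np.array([np.cos(np.radians(phi)),np.sin(np.radians(phi))])
for th in (20,25,30,35):
    s,c=np.sin(np.radians(th)),np.cos(np.radians(th))
    xy=cen+bx*(-.030+.019*s); z=.029-.019*c
    for zz in (z,.06,.11,.16):
        b=ik(np.array([*xy,zz]),lean(th,phi),q,n=8); print(th,round(zz,3),'err %.1fmm %.1fdeg'%b[1:3],b[3].round(0))
E
```

```text
20 0.011 err 0.0mm 0.0deg [ 51.   0. -16. 134. -15.  27. -60.]
20 0.06 err 0.0mm 0.0deg [ 49.  -5. -14. 132. -14.  35. -61.]
20 0.11 err 0.0mm 0.0deg [ 48.  -9. -12. 129. -13.  42. -63.]
20 0.16 err 0.0mm 0.0deg [ 47. -13. -11. 126. -13.  49. -64.]
25 0.012 err 0.0mm 0.0deg [ 53.  -1. -16. 138. -25.  22. -49.]
25 0.06 err 0.0mm 0.0deg [ 50.  -7. -13. 136. -22.  30. -53.]
25 0.11 err 0.0mm 0.0deg [ 48. -12. -11. 133. -19.  37. -56.]
25 0.16 err 0.0mm 0.0deg [ 41. -15.  -4. 129. -15.  44. -61.]
30 0.013 err 6.2mm 1.3deg [117.  -6. -78. 139. -50.  23. -26.]
30 0.06 err 0.0mm 0.0deg [ 90. -13. -50. 139. -48.  30. -29.]
30 0.11 err 0.0mm 0.0deg [ 49. -14. -10. 136. -27.  33. -48.]
30 0.16 err 7.2mm 1.0deg [ 38. -16.  -0. 131. -19.  39. -56.]
35 0.013 err 17.5mm 3.7deg [118.  -2. -78. 139. -53.  20. -20.]
35 0.06 err 11.3mm 2.4deg [103. -16. -60. 139. -60.  33. -17.]
35 0.11 err 2.5mm 0.5deg [ 59. -16. -18. 139. -41.  31. -35.]
35 0.16 err 16.3mm 2.1deg [ 40. -16.  -0. 134. -27.  35. -47.]
```

Run:
```python
from h import *
from kin import *
o=monitor.get_obs(); q=o['qpos']; st=cur()
cen=np.array([.4346,-.2682]); phi=-16.5; th=22
bx=np.array([np.cos(np.radians(phi)),np.sin(np.radians(phi))])
s,c=np.sin(np.radians(th)),np.cos(np.radians(th))
xy=cen+bx*(-.030+.019*s); z=.029-.019*c
print(xy,z)
rows(st,[((*xy,.13),lean(th,phi),3),((*xy,.06),lean(th,phi),3)])
qq=q
for zz in (.13,.06,z):
    b=ik(np.array([*xy,zz]),lean(th,phi),qq,n=6); print(zz,b[1:3],b[3].round(0)); qq=b[3]
# place and hang checks, theta 40
for th2 in (35,40,45):
  s,c=np.sin(np.radians(th2)),np.cos(np.radians(th2))
  for nm,cx,cy,zz in (('place',.56,-.12,.029-.019*c),('place+',.56,-.12,.12),('carry',.55,.006,.12),('hang',.633,.006,.060+.029-.019*c),('hang+',.60,.006,.09+.029-.019*c)):
    t=np.array([cx-.030+.019*s,cy,zz]); b=ik(t,lean(th2,.65),qq,n=6); print(th2,nm,'%.1f %.1f'%b[1:3],b[3].round(0))
```

```text
t 17.5 pos [ 0.4303 -0.2713  0.1517] rot [-179.7   -34.35  -16.58] F [-0.22 -0.02  0.36] w 0.08
[ 0.41265983 -0.26170103] 0.011383506763231042
[-9,-1,2,-0.1,-4.1,0, -10,-2,3,-0.1,-4.1,0, -9,-1,4,-0.1,-4.2,0, -9,0,22,0,0,0, -8,0,21,0,0,0, -9,0,22,0,0,0]
end [ 0.4127 -0.2618  0.0598] [179.99 -21.95 -16.55]
0.13 (np.float64(3.4219371797089427e-13), np.float64(7.300602031522918e-15)) [ 48. -12. -11. 129. -15.  43. -60.]
0.06 (np.float64(5.578801654593729e-13), np.float64(4.803848554706889e-15)) [ 51.  -6. -15. 133. -17.  33. -57.]
0.011383506763231042 (np.float64(3.9987539763375073e-13), np.float64(4.63898212634876e-14)) [ 53.  -0. -18. 136. -19.  25. -55.]
35 place 0.0 0.0 [ 39.   4. -22. 137. -58.  11. -18.]
35 place+ 0.0 0.0 [ 23.  -8.  -6. 132. -29.  25. -48.]
35 carry 0.0 0.0 [ 27. -14. -27. 136. -18.  22. -76.]
35 hang 0.0 0.0 [  32.    4.  -36.  128.   10.   14. -101.]
35 hang+ 0.0 0.0 [ 58.  -7. -59. 131. -20.  19. -75.]
40 place 1.8 0.7 [ 77.   8. -61. 139. -88.   7.  15.]
40 place+ 0.0 0.0 [ 35.  -9. -15. 136. -48.  22. -31.]
40 carry 1.9 0.4 [ 31. -16. -31. 139. -31.  17. -65.]
40 hang 0.0 0.0 [  49.    4.  -53.  131.   28.    7. -119.]
40 hang+ 0.0 0.0 [ 49.  -8. -50. 134. -29.  12. -66.]
45 place 11.1 4.1 [ 91.  12. -73. 139. -88.   7.  19.]
45 place+ 0.0 0.0 [ 60. -12. -38. 139. -74.  24.  -6.]
45 carry 14.5 3.0 [ 36. -16. -36. 139. -40.  15. -56.]
45 hang 2.5 1.3 [-70.   7.  70. 133. -88.   7.  -7.]
45 hang+ 0.0 0.0 [ 58. -11. -58. 137. -72.   9. -24.]
```

A 22° lean works at the pickup. To clear the hook when hanging, I'll set the basket down nearer the rail, around (0.56, −0.12), and regrip it at about 34°.

>>> {"method": "servo_tool", "body": {"commands": [-9, -1, 2, -0.1, -4.1, 0, -10, -2, 3, -0.1, -4.1, 0, -9, -1, 4, -0.1, -4.2, 0, -9, 0, 22, 0, 0, 0, -8, 0, 21, 0, 0, 0, 0, 0, 0, 0, 0, 0, 0, 0, 0, 0, 0, 0, 0, 0, 0, 0, 0, 0]}}

```text
time_s: 18.3
tool_pos: [0.4137, -0.2628, 0.0849]
tool_rot: [180.0, -22.1, -16.6]
force: [-0.5, -0.7, 1.0]
grip_width: 0.0803
```

Run:
```python
from h import *
st=cur(); print(np.round(monitor.get_obs()['qpos'],1))
p=dump('wrist'); save('pics/w6.png',p,1.5)
rows(st,[((.4127,-.2617,.0114),lean(22,-16.5),4)],1)
```

```text
t 18.3 pos [ 0.4137 -0.2628  0.0849] rot [179.95 -22.11 -16.62] F [-0.48 -0.7   0.96] w 0.0803
[ 51.7  -8.1 -16.5 131.7 -15.6  35.9 -60.6]
[-7.2,-0.2,16.9,0,0,0, -7.2,-0.2,16.9,0,-0.1,-0.1, -7.2,-0.2,16.9,0.1,0,0, -7.1,-0.2,16.9,0,0,0]
end [ 0.4127 -0.2617  0.0114] [-179.99  -22.01  -16.51]
```

View pics/w6.png

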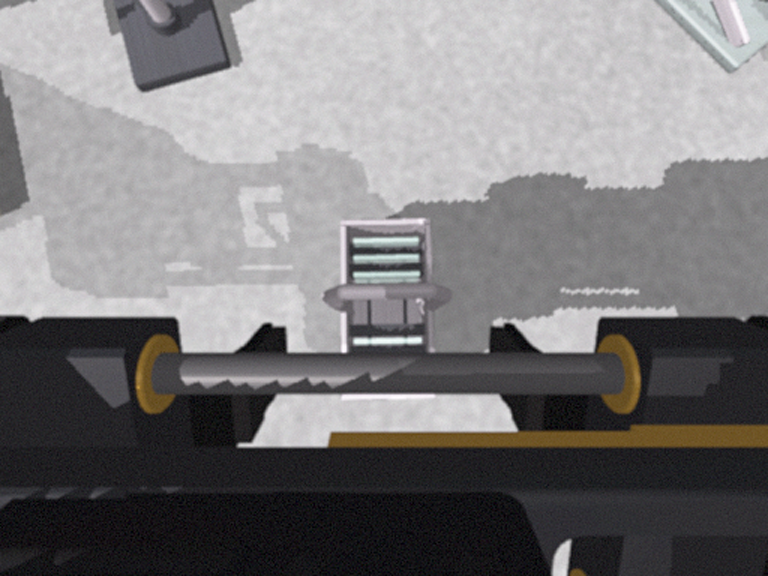

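The box and bail, at (387,296), are square and centred between the fingers. I'll descend and grip.

>>> {"method": "servo_tool", "body": {"commands": [-7, 0, 17, 0, 0, 0, -7, 0, 17, 0, 0, 0, -7, 0, 16, 0, 0, 0, -6, 0, 14, 0, 0, 0, -1, 0, 3, 0, 0, 0, 0, 0, 0, 0, 0, 0, 0, 0, 0, 0, 0, 0]}}

```text
time_s: 19.05
tool_pos: [0.4124, -0.2626, 0.0117]
tool_rot: [180.0, -22.1, -16.7]
force: [0.2, -0.2, 0.5]
grip_width: 0.0801
```

>>> {"method": "servo_tool", "body": {"commands": [0, 0, 0, 0, 0, 0, 0, 0, 0, 0, 0, 0, 0, 0, 0, 0, 0, 0, 0, 0, 0, 0, 0, 0, 0, 0, 0, 0, 0, 0, 0, 0, 0, 0, 0, 0, 0, 0, 0, 0, 0, 0], "jaw": 40, "newtons": 25}}

```text
time_s: 19.75
tool_pos: [0.4115, -0.262, 0.0105]
tool_rot: [-180.0, -22.0, -16.7]
force: [-0.4, 0.2, 1.0]
grip_width: 0.0462
```

Run:
```python
from h import *
st=cur()
r=lean(22,-16.7)
b=np.array([np.cos(np.radians(-16.7)),np.sin(np.radians(-16.7))]); cb=np.array([.4346,-.2682])-np.array([.4115,-.262]); print(cb@b, cb@[-b[1],b[0]])
rows(((.4115,-.262,.0105),r),[((.4115,-.262,.06),r,5),((.537,-.12,.06),lean(22,.7),8),((.537,-.12,.02),lean(22,.7),4)])
```

```text
t 19.75 pos [ 0.4115 -0.262   0.0105] rot [-179.98  -21.96  -16.69] F [-0.44  0.21  1.  ] w 0.0462
0.02390733485399499 0.0006995285404874125
[4,0,-9,0,0,0, 3,0,-9,0,0,0, 4,0,-10,0,0,0, 4,0,-9,0,0,0, 4,0,-9,0,0,0, 9,-22,4,0.8,0,-2, 10,-21,4,0.8,0,-2, 11,-20,4,0.8,0,-2, 11,-21,5,0.9,0,-2.1, 12,-19,5,0.8,0,-2]
[13,-20,5,0.8,0,-2, 13,-18,5,0.8,0,-2, 14,-19,6,0.8,0,-2, -4,0,9,0,0,0, -3,0,10,0,0,0, -4,0,9,0,0,0, -4,0,9,0,0,0]
end [ 0.5367 -0.1195  0.02  ] [180.   -22.     0.66]
```

>>> {"method": "servo_tool", "body": {"commands": [4, 0, -9, 0, 0, 0, 3, 0, -9, 0, 0, 0, 4, 0, -10, 0, 0, 0, 4, 0, -9, 0, 0, 0, 4, 0, -9, 0, 0, 0, 9, -22, 4, 0.8, 0, -2, 10, -21, 4, 0.8, 0, -2, 11, -20, 4, 0.8, 0, -2, 11, -21, 5, 0.9, 0, -2.1, 12, -19, 5, 0.8, 0, -2]}}

```text
time_s: 20.75
tool_pos: [0.4914, -0.1712, 0.0592]
tool_rot: [-179.9, -21.9, -5.5]
force: [-0.5, 0.9, -2.5]
grip_width: 0.0461
```

>>> {"method": "servo_tool", "body": {"commands": [13, -20, 5, 0.8, 0, -2, 13, -18, 5, 0.8, 0, -2, 14, -19, 6, 0.8, 0, -2, -4, 0, 9, 0, 0, 0, -3, 0, 10, 0, 0, 0, -4, 0, 9, 0, 0, 0, -3, 0, 7, 0, 0, 0, 0, 0, 0, 0, 0, 0, 0, 0, 0, 0, 0, 0]}}

```text
time_s: 21.65
tool_pos: [0.5366, -0.1197, 0.0218]
tool_rot: [-180.0, -21.9, 0.6]
force: [-0.4, -1.3, -2.2]
grip_width: 0.0457
```

Run:
```python
from h import *
st=cur(); print(np.round(monitor.get_obs()['qpos'],1))
p=dump('wrist'); save('pics/w7.png',p,1.2); p=dump('scene'); save('pics/s7.png',p,6,(170,130,130,100))
```

```text
t 21.65 pos [ 0.5366 -0.1197  0.0218] rot [-179.96  -21.95    0.62] F [-0.35 -1.25 -2.21] w 0.0457
[ 40.4   6.7 -27.9 127.2  -4.8  25.7 -72.2]
```

View pics/s7.png

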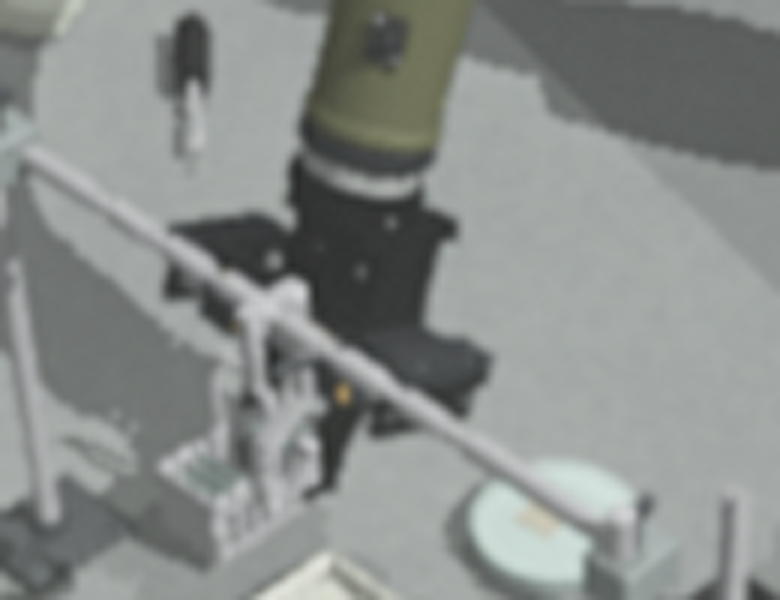

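The basket is held level near the set-down spot. I'll lower it to the bench.

>>> {"method": "servo_tool", "body": {"commands": [-2, 0, 5, 0, 0, 0, -1.5, 0, 4, 0, 0, 0, -0.4, 0, 1, 0, 0, 0, 0, 0, 0, 0, 0, 0, 0, 0, 0, 0, 0, 0]}}

```text
time_s: 22.25
tool_pos: [0.5371, -0.1194, 0.0114]
tool_rot: [-180.0, -22.0, 0.7]
force: [0.5, -0.3, -2.4]
grip_width: 0.046
```

>>> {"method": "servo_tool", "body": {"commands": [-0.4, 0, 1, 0, 0, 0, -0.2, 0, 0.5, 0, 0, 0, 0, 0, 0, 0, 0, 0]}}

```text
time_s: 22.55
tool_pos: [0.5377, -0.1195, 0.0105]
tool_rot: [180.0, -22.0, 0.7]
force: [-2.1, 0.6, 3.4]
grip_width: 0.0459
```

>>> {"method": "servo_tool", "body": {"commands": [0, 0, 0, 0, 0, 0, 0, 0, 0, 0, 0, 0, 0, 0, 0, 0, 0, 0, 0, 0, 0, 0, 0, 0], "jaw": 68}}

```text
time_s: 22.95
tool_pos: [0.5371, -0.1195, 0.0098]
tool_rot: [-180.0, -22.0, 0.7]
force: [-0.3, -0.3, -0.4]
grip_width: 0.0658
```

Run:
```python
from h import *
from kin import *
st=cur(); q=monitor.get_obs()['qpos']; print(np.round(q,1))
g=np.array([.5616-.031,-.1195,.029])
for th in (30,32,34,36):
    s,c=np.sin(np.radians(th)),np.cos(np.radians(th)); t=g+.019*np.array([s,0.0002,-c])
    b=ik(t,lean(th,.65),q,n=1); print(th,t.round(4),b[1:3],b[3].round(1))
    dx=.006-t[1]
    for nm,cx,zz in (('h+',.595,.095),('h0',.633,.06)):
        tt=np.array([cx-.031+.019*s,.006,zz+.029-.019*c]); b2=ik(tt,lean(th,.65),b[3],n=1); print('  ',nm,'%.1f %.1f'%b2[1:3],b2[3].round(0))
th=34; s,c=np.sin(np.radians(th)),np.cos(np.radians(th)); t=g+.019*np.array([s,0.0002,-c])
rows(st,[(t,lean(th,.65),3)],1)
```

```text
t 22.95 pos [ 0.5371 -0.1195  0.0098] rot [-179.97  -21.98    0.67] F [-0.31 -0.35 -0.41] w 0.0658
[ 39.9   8.1 -27.6 127.5  -3.6  24.  -73. ]
30 [ 0.5401 -0.1195  0.0125] (np.float64(2.5302191140742905e-11), np.float64(5.829526954182344e-12)) [ 46.2   5.5 -31.2 133.3 -25.5  14.7 -50.2]
   h+ 0.0 0.0 [ 32.  -4. -34. 127.  -5.  26. -88.]
   h0 0.0 0.0 [  30.    5.  -34.  124.    9.   21. -100.]
32 [ 0.5407 -0.1195  0.0129] (np.float64(4.645562262318117e-13), np.float64(3.5479433353104483e-14)) [ 47.5   5.2 -32.1 134.6 -34.7  12.7 -40.8]
   h+ 0.0 0.0 [ 32.  -5. -34. 129.  -7.  23. -86.]
   h0 0.0 0.0 [  30.    5.  -33.  126.    9.   18. -100.]
34 [ 0.5412 -0.1195  0.0132] (np.float64(1.1862261865335482e-13), np.float64(1.3357185478087839e-14)) [ 49.    5.  -33.1 135.9 -47.   11.  -28.3]
   h+ 0.0 0.0 [ 30.  -5. -32. 130.  -9.  20. -84.]
   h0 0.0 0.0 [  32.    4.  -36.  127.   10.   15. -101.]
36 [ 0.5418 -0.1195  0.0136] (np.float64(1.3092278833360674e-13), np.float64(1.7609588837461498e-14)) [ 50.9   4.9 -34.5 137.1 -62.6  10.  -12.4]
   h+ 0.0 0.0 [ 12.  -5. -14. 132.  -5.  17. -88.]
   h0 0.0 0.0 [  33.    4.  -37.  129.   11.   12. -102.]
[1.7,0,-0.6,0,4,0, 1.8,0,-0.4,0,4,0, 1.7,0,-0.3,0,4,0]
end [ 0.5412 -0.1195  0.0132] [-179.97  -33.98    0.66]
```

>>> {"method": "servo_tool", "body": {"commands": [1.2, 0, -0.3, 0, 3, 0, 1.2, 0, -0.3, 0, 3, 0, 1.2, 0, -0.3, 0, 3, 0, 0, 0, 0, 0, 0, 0, 0, 0, 0, 0, 0, 0]}}

```text
time_s: 23.45
tool_pos: [0.5398, -0.1198, 0.0121]
tool_rot: [-180.0, -30.9, 0.6]
force: [-1.0, -0.3, -0.0]
grip_width: 0.068
```

>>> {"method": "servo_tool", "body": {"commands": [0, 0, 0, 0, 0, 0, 0, 0, 0, 0, 0, 0, 0, 0, 0, 0, 0, 0, 0, 0, 0, 0, 0, 0, 0, 0, 0, 0, 0, 0, 0, 0, 0, 0, 0, 0], "jaw": 40, "newtons": 30}}

```text
time_s: 24.05
tool_pos: [0.5403, -0.1192, 0.0123]
tool_rot: [-180.0, -31.0, 0.7]
force: [1.2, 0.5, 0.0]
grip_width: 0.0456
```

Run:
```python
from h import *
st=cur(); print(np.round(monitor.get_obs()['qpos'],1))
p=dump('wrist'); save('pics/w8.png',p,1.5)
z=np.load('wrist.npz'); C=z['C']; d=z['d']
B=(d>0)&(C[...,0]>.5)&(C[...,0]<.63)&(C[...,1]>-.17)&(C[...,1]<-.07)
P=C[B&(C[...,2]>.094)&(C[...,2]<.115)]; print('bail',len(P),P.min(0).round(4),P.max(0).round(4),P.mean(0).round(4),np.degrees(np.arctan(np.polyfit(P[:,1],P[:,0],1)[0])))
P=C[B&(C[...,2]>.036)&(C[...,2]<.052)]; print(cv2.minAreaRect((P[:,:2]*1000).astype(np.float32)),len(P))
```

```text
t 24.05 pos [ 0.5403 -0.1192  0.0123] rot [-179.98  -31.      0.7 ] F [1.24 0.46 0.01] w 0.0456
[ 49.8   6.2 -35.3 133.8 -23.2  12.3 -52.1]
bail 29688 [ 0.506 -0.17   0.094] [ 0.5643 -0.07    0.115 ] [ 0.5214 -0.1203  0.1057] -0.3208167565014355
((558.1612548828125, -118.86693572998047), (96.50399017333984, 66.5333480834961), 0.6985799670219421) 4749
```

View pics/w8.png

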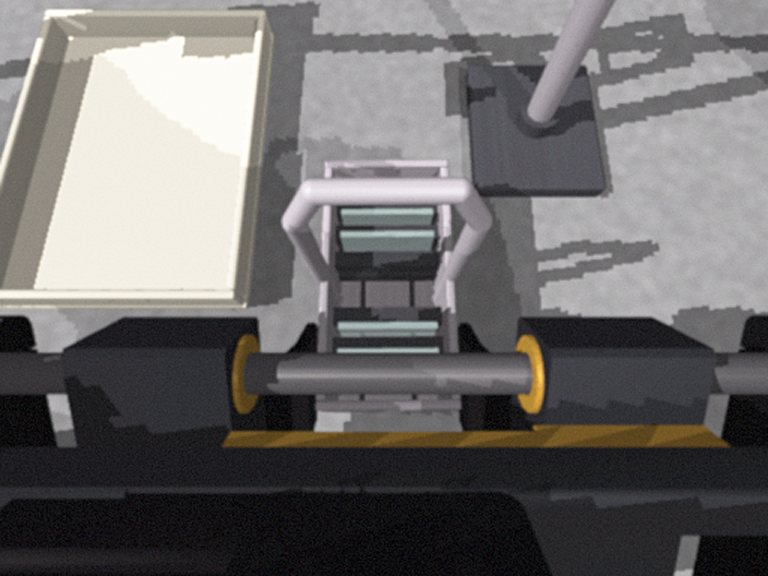

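The bail shows clearly at (386,192), square to the gripper. I'll measure its bar relative to the TCP.

Run:
```python
from h import *
z=np.load('wrist.npz'); C=z['C']; d=z['d']
for u in (215,225,235,257,275,290,300):
    col=[(v,*(C[v,u]*1000).round(1)) for v in range(115,142) if d[v,u]>0 and C[v,u,2]>.08]
    if col: a=np.array(col); print(u,int(a[0,0]),int(a[-1,0]),'x %.1f..%.1f y %.1f z %.1f..%.1f'%(a[:,1].min(),a[:,1].max(),a[:,2].mean(),a[:,3].min(),a[:,3].max()))
st=cur(); r=lean(31,.7)
rows(((.5403,-.1192,.0123),r),[((.5403,-.1192,.130),r,6),((.5403-.02,.0065,.130),r,6)])
```

```text
215 119 136 x 557.6..563.1 y -104.8 z 99.5..102.8
225 119 136 x 558.0..562.4 y -108.0 z 98.2..102.8
235 119 136 x 557.9..562.6 y -111.2 z 98.3..102.9
257 118 136 x 557.6..564.3 y -118.3 z 97.9..103.0
275 118 136 x 558.1..563.0 y -124.0 z 99.0..102.8
290 118 136 x 558.2..563.6 y -128.9 z 97.8..103.0
300 118 136 x 558.2..564.1 y -132.1 z 99.1..102.4
t 24.1 pos [ 0.5402 -0.1192  0.0123] rot [-179.98  -31.      0.69] F [ 1.06  0.2  -0.61] w 0.0458
[10,0,-17,0,0,0, 10,0,-17,0,0,0, 10,0,-16,0,0,0, 10,0,-17,0,0,0, 11,0,-17,0,0,0, 10,0,-17,0,0,0, -3,-21,-2,0,0,0, -2,-21,-1,0,0,0, -3,-21,-2,0,0,0, -3,-21,-1,0,0,0]
[-3,-21,-2,0,0,0, -2,-21,-1,0,0,0]
end [0.5207 0.0066 0.1298] [180.  -31.    0.7]
```

Run:
```python
from h import *
r=lean(31,.7)
rows(((.5403,-.1192,.0123),r),[((.5403,-.1192,.0963),r,6),((.5680,.0053,.0963),r,7)])
```

```text
[7,0,-12,0,0,0, 7,0,-12,0,0,0, 8,0,-12,0,0,0, 7,0,-12,0,0,0, 7,0,-12,0,0,0, 7,0,-12,0,0,0, 4,-18,2,0,0,0, 3,-17,2,0,0,0, 4,-18,2,0,0,0, 3,-18,3,0,0,0]
[4,-18,2,0,0,0, 4,-17,2,0,0,0, 3,-18,2,0,0,0]
end [0.5677 0.0051 0.0962] [180.  -31.    0.7]
```

>>> {"method": "servo_tool", "body": {"commands": [7, 0, -12, 0, 0, 0, 7, 0, -12, 0, 0, 0, 8, 0, -12, 0, 0, 0, 7, 0, -12, 0, 0, 0, 7, 0, -12, 0, 0, 0, 7, 0, -12, 0, 0, 0, 4, -18, 2, 0, 0, 0, 3, -17, 2, 0, 0, 0, 4, -18, 2, 0, 0, 0, 3, -18, 3, 0, 0, 0]}}

```text
time_s: 25.1
tool_pos: [0.5544, -0.0475, 0.0945]
tool_rot: [-180.0, -30.8, 0.6]
force: [-0.0, -0.6, -2.3]
grip_width: 0.0456
```

>>> {"method": "servo_tool", "body": {"commands": [4, -18, 2, 0, 0, 0, 4, -17, 2, 0, 0, 0, 3, -18, 2, 0, 0, 0, 0, 0, 0, 0, 0, 0, 0, 0, 0, 0, 0, 0, 0, 0, 0, 0, 0, 0, 0, 0, 0, 0, 0, 0]}}

```text
time_s: 25.8
tool_pos: [0.5669, 0.0038, 0.0957]
tool_rot: [-180.0, -30.9, 0.6]
force: [-0.1, -0.3, -2.5]
grip_width: 0.0454
```

Run:
```python
from h import *
st=cur(); print(np.round(monitor.get_obs()['qpos'],1))
p=dump('wrist'); save('pics/w9.png',p,1.5); p=dump('scene'); save('pics/s9.png',p,8,(185,140,90,75))
z=np.load('wrist.npz'); C=z['C']; d=z['d']
tcp=np.array(st[0])
# bail
B=(d>0)&(abs(C[...,0]-tcp[0]-.0203)<.008)&(abs(C[...,1]-tcp[1])<.016)&(abs(C[...,2]-tcp[2]-.0877)<.006)
P=C[B]; print('bail',len(P),np.percentile(P,[2,50,98],axis=0).round(4).tolist())
for y0 in (-.012,.012):
    Q=P[abs(P[:,1]-tcp[1]-y0)<.003]; print('  side',y0,Q.mean(0).round(4))
# hook
H=(d>0)&(C[...,0]>.605)&(C[...,0]<.66)&(abs(C[...,1]-.006)<.016)&(C[...,2]>.145)&(C[...,2]<.235)
P=C[H]; print('hook',len(P),P.min(0).round(4),P.max(0).round(4))
for a in np.arange(.145,.235,.01):
    q=P[(P[:,2]>=a)&(P[:,2]<a+.01)]
    if len(q)>3: print(round(a,3),len(q),np.percentile(q,[3,50,97],axis=0).round(4)[:,:2].tolist())
```

```text
t 25.8 pos [0.5669 0.0038 0.0957] rot [-179.97  -30.93    0.56] F [-0.1  -0.33 -2.52] w 0.0454
[ 50.6  -4.6 -52.5 129.3  -6.5  22.7 -86.9]
bail 1883 [[0.5847, -0.0117, 0.1815], [0.5866, 0.0036, 0.1847], [0.5902, 0.0191, 0.1863]]
  side -0.012 [ 0.587  -0.0083  0.1845]
  side 0.012 [0.5866 0.0158 0.1846]
hook 2591 [0.6147 0.0008 0.1503] [0.6462 0.011  0.2051]
0.145 110 [[0.6159, 0.0011], [0.6165, 0.0055], [0.6171, 0.0104]]
0.155 911 [[0.616, 0.0012], [0.6383, 0.0059], [0.6442, 0.0106]]
0.165 1110 [[0.6159, 0.0011], [0.6203, 0.0058], [0.6453, 0.0105]]
0.175 33 [[0.6164, 0.002], [0.6437, 0.0057], [0.6444, 0.0098]]
0.195 425 [[0.6155, 0.0013], [0.6166, 0.0057], [0.6176, 0.0104]]
```

View pics/w9.png

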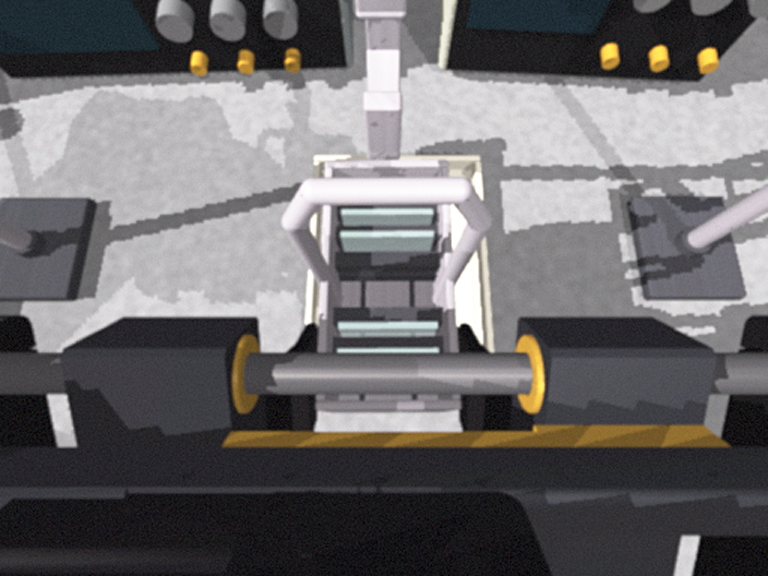

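View pics/s9.png

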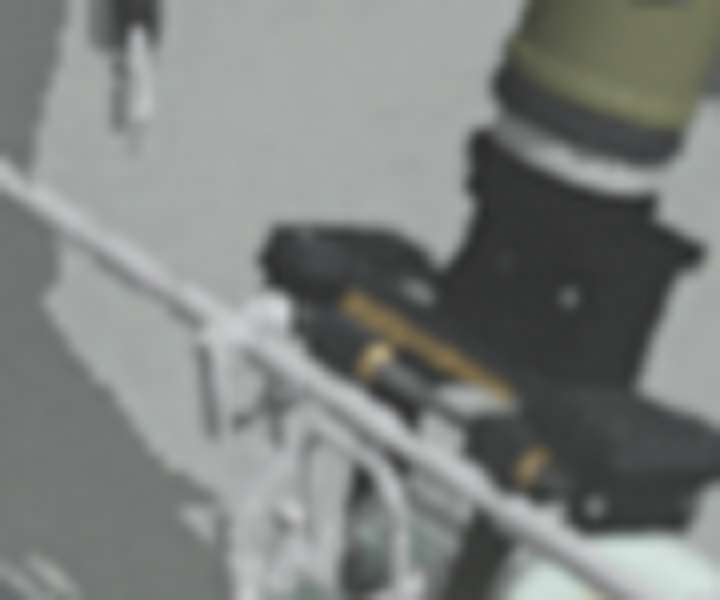

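The wrist view shows the bail at (386,192) and the hook behind it at (383,130). Bail axis is (0.587, 0.004, 0.1835). Hook centre is (0.633, 0.0057), foot about 0.151, so the bail is 32 mm above the foot, in the gap between nose and middle bar. I'll move in 42 mm, correcting y by 2 mm.

>>> {"method": "servo_tool", "body": {"commands": [4.3, -1, 2.6, 0, 0, 0, 4.3, -1, 2.6, 0, 0, 0, 4.3, 0, 2.6, 0, 0, 0, 4.3, 0, 2.6, 0, 0, 0, 4.3, 0, 2.6, 0, 0, 0, 0, 0, 0, 0, 0, 0, 0, 0, 0, 0, 0, 0]}}

```text
time_s: 26.6
tool_pos: [0.5922, 0.007, 0.0957]
tool_rot: [-180.0, -30.9, 0.6]
force: [-0.2, -0.2, -2.0]
grip_width: 0.0452
```

>>> {"method": "servo_tool", "body": {"commands": [3.6, 0.3, 2.2, 0, 0, 0, 3.6, 0.3, 2.2, 0, 0, 0, 3.6, 0.3, 2.2, 0, 0, 0, 3.4, 0, 2.1, 0, 0, 0, 0, 0, 0, 0, 0, 0, 0, 0, 0, 0, 0, 0]}}

```text
time_s: 27.2
tool_pos: [0.609, 0.0066, 0.0956]
tool_rot: [-180.0, -30.9, 0.7]
force: [-0.2, 0.0, -2.4]
grip_width: 0.0463
```

Run:
```python
from h import *
st=cur()
p=dump('wrist'); save('pics/w10.png',p,5,(190,60,130,100)); p=dump('scene'); save('pics/s10.png',p,8,(185,140,90,75))
```

```text
t 27.2 pos [0.609  0.0066 0.0956] rot [-179.96  -30.95    0.67] F [-0.18  0.01 -2.39] w 0.0463
```

View pics/w10.png

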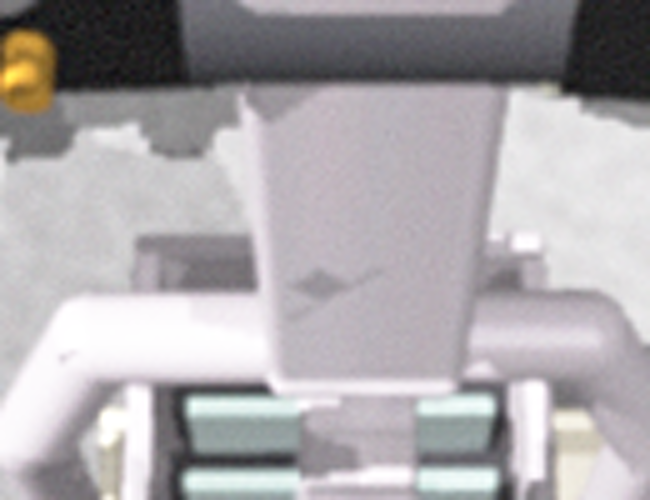

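View pics/s10.png

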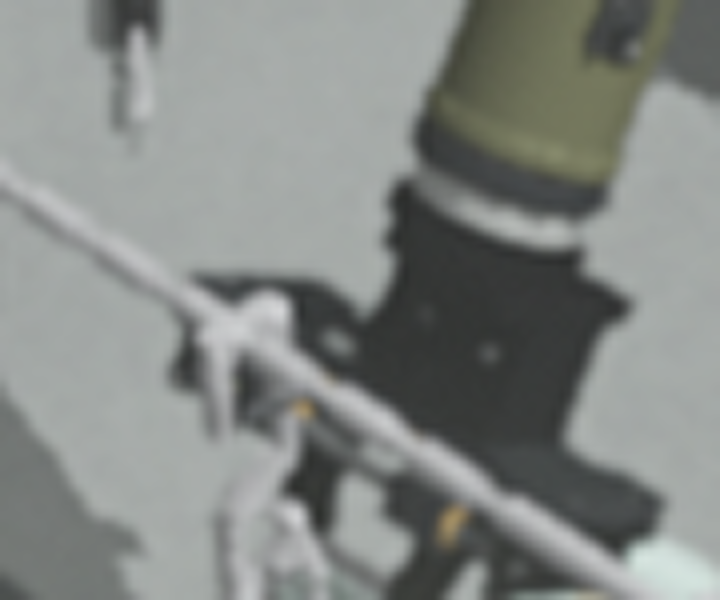

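The hook's leg now stands in front of the bail in the wrist view, with the bar running behind it through the curl. No contact force. I'll lower it into the curl.

>>> {"method": "servo_tool", "body": {"commands": [-1.6, 0, 3.7, 0, 0, 0, -1.6, 0, 3.7, 0, 0, 0, -1.6, 0, 3.7, 0, 0, 0, -1.6, 0, 3.7, 0, 0, 0, -1.6, 0, 3.7, 0, 0, 0, 0, 0, 0, 0, 0, 0, 0, 0, 0, 0, 0, 0]}}

```text
time_s: 28.0
tool_pos: [0.6118, 0.0068, 0.0757]
tool_rot: [-179.9, -31.0, 0.7]
force: [-0.0, 0.8, -1.5]
grip_width: 0.0458
```

>>> {"method": "servo_tool", "body": {"commands": [-0.8, 0.3, 1.3, 0, 0, 0, -0.5, 0.3, 0.9, 0, 0, 0, -0.4, 0.3, 0.6, 0, 0, 0, 0, 0, 0, 0, 0, 0, 0, 0, 0, 0, 0, 0]}}

```text
time_s: 28.5
tool_pos: [0.6118, 0.0056, 0.0726]
tool_rot: [-180.0, -31.0, 0.7]
force: [-0.1, -1.0, -2.5]
grip_width: 0.0455
```

>>> {"method": "servo_tool", "body": {"commands": [-0.5, 0, 0.8, 0, 0, 0, -0.3, 0, 0.4, 0, 0, 0, 0, 0, 0, 0, 0, 0, 0, 0, 0, 0, 0, 0]}}

```text
time_s: 28.9
tool_pos: [0.6126, 0.0058, 0.0719]
tool_rot: [-180.0, -31.1, 0.7]
force: [0.3, 0.2, 1.6]
grip_width: 0.0461
```

>>> {"method": "servo_tool", "body": {"commands": [0.2, 0, -0.4, 0, 0, 0, 0, 0, 0, 0, 0, 0, 0, 0, 0, 0, 0, 0, 0, 0, 0, 0, 0, 0, 0, 0, 0, 0, 0, 0], "jaw": 64}}

```text
time_s: 29.4
tool_pos: [0.6116, 0.0057, 0.0714]
tool_rot: [-180.0, -31.0, 0.7]
force: [0.3, 0.5, 0.7]
grip_width: 0.0638
```

Run:
```python
from h import *
st=cur(); p=dump('wrist'); save('pics/w11.png',p,1.5)
```

```text
t 29.4 pos [0.6116 0.0057 0.0714] rot [-179.97  -30.96    0.67] F [0.25 0.54 0.65] w 0.0638
```

View pics/w11.png

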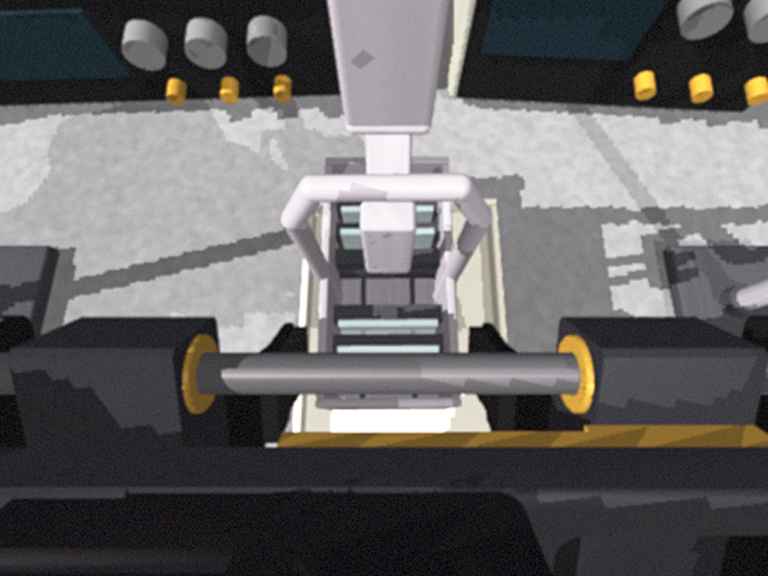

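The wrist view shows the bail seated in the curl at (386,188), centred in y, with the fingers clear on both sides. I'll retract back along the lean.

>>> {"method": "servo_tool", "body": {"commands": [-2, 0, -5, 0, 0, 0, -4, 0, -10, 0, 0, 0, -6, 0, -16, 0, 0, 0, -8, 0, -20, 0, 0, 0, -10, 0, -25, 0, 0, 0, -10, 0, -25, 0, 0, 0, -10, 0, -20, 0, 0, 0, 0, 0, 0, 0, 0, 0, 0, 0, 0, 0, 0, 0]}}

```text
time_s: 30.35
tool_pos: [0.5203, 0.006, 0.1441]
tool_rot: [179.8, -31.2, 1.0]
force: [0.1, -0.1, 0.3]
grip_width: 0.0639
```

Run:
```python
from h import *
st=cur(); p=dump('wrist'); save('pics/w12.png',p,1.5); p=dump('scene'); save('pics/s12.png',p,6,(165,125,125,100)); p=dump('top'); save('pics/t12.png',p,1.5)
z=np.load('scene.npz'); C=z['C']; d=z['d']
m=(d>0)&(C[...,0]>.57)&(C[...,0]<.7)&(abs(C[...,1]-.006)<.05)&(C[...,2]>.045)&(C[...,2]<.115)
P=C[m]; print(P.min(0).round(3),P.max(0).round(3))
# rim tilt: top points
R=P[(P[:,2]>.096)&(P[:,2]<.112)]; A=np.c_[R[:,:2],np.ones(len(R))]; c=np.linalg.lstsq(A,R[:,2],rcond=None)[0]; print('rim plane deg',np.degrees(np.arctan(c[:2])),len(R))
z=np.load('wrist.npz'); C=z['C']; d=z['d']
m=(d>0)&(C[...,0]>.58)&(C[...,0]<.7)&(abs(C[...,1]-.006)<.026)&(C[...,2]>.094)&(C[...,2]<.114)
R=C[m]; R=R[(abs(R[:,1]-.006)>.019)]; 
for a in np.arange(.585,.685,.01):
    q=R[(R[:,0]>a)&(R[:,0]<a+.01)]; 
    if len(q)>3: print(round(a,3),len(q),np.percentile(q[:,2],95).round(4))
```

```text
t 30.35 pos [0.5203 0.006  0.1441] rot [179.76 -31.18   1.02] F [ 0.12 -0.06  0.32] w 0.0639
[ 0.587 -0.017  0.056] [0.681 0.035 0.112]
rim plane deg [0.26516253 0.44254768] 226
0.585 109 0.1035
0.595 93 0.1035
0.605 93 0.1034
0.615 104 0.1035
0.625 197 0.1134
0.635 30 0.1034
0.645 72 0.1035
0.655 80 0.1036
0.665 78 0.1035
0.675 8 0.1031
```

View pics/w12.png

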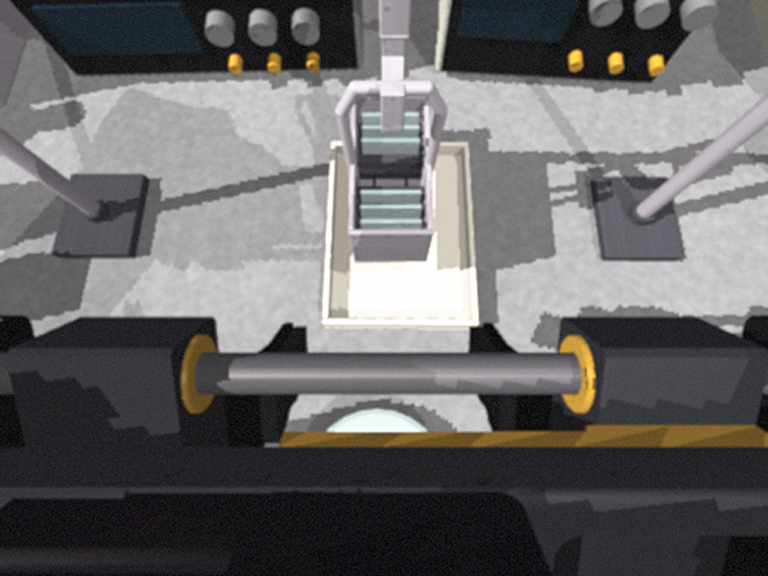

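View pics/s12.png

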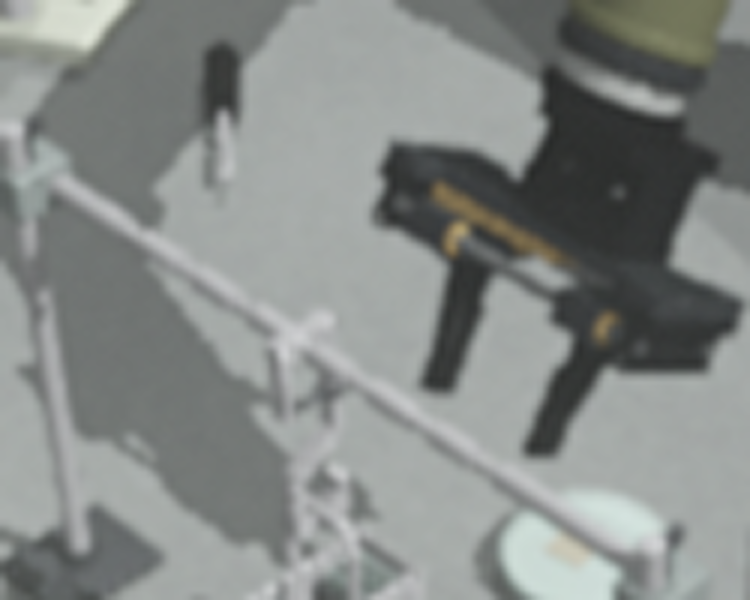

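View pics/t12.png

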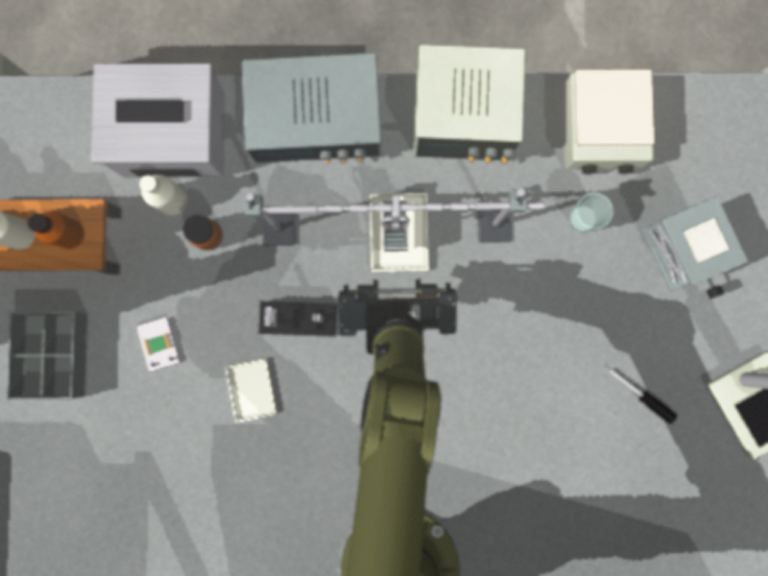

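The basket hangs level, with its rim at 0.1035 m at both ends, over the tray. Everything else is where it was. One settling second, then a last check and hand-in.

>>> {"method": "servo_tool", "body": {"commands": [-20, 0, -15, 0, 0, 0, 0, 0, 0, 0, 0, 0, 0, 0, 0, 0, 0, 0, 0, 0, 0, 0, 0, 0, 0, 0, 0, 0, 0, 0, 0, 0, 0, 0, 0, 0]}}

```text
time_s: 31.1
tool_pos: [0.5139, 0.0029, 0.1461]
tool_rot: [179.6, -31.2, 0.8]
force: [0.2, -0.6, -0.6]
grip_width: 0.0639
```

Run:
```python
from h import *
obs(); p=dump('wrist'); z=np.load('wrist.npz'); C=z['C']; d=z['d']
m=(d>0)&(C[...,0]>.58)&(C[...,0]<.7)&(abs(C[...,1]-.006)<.026)&(C[...,2]>.094)&(C[...,2]<.114)
R=C[m]; R=R[(abs(R[:,1]-.006)>.019)]
for a in np.arange(.585,.685,.02):
    q=R[(R[:,0]>a)&(R[:,0]<a+.02)]
    if len(q)>3: print(round(a,3),len(q),np.percentile(q[:,2],95).round(4))
p=dump('scene'); z=np.load('scene.npz'); C=z['C']; d=z['d']
save('pics/s13.png',p,8,(190,150,90,75))
P=C[(d>0)&(C[...,0]>.4)&(C[...,0]<.8)&(abs(C[...,1])<.35)&(C[...,2]>.25)&(C[...,2]<.275)]; print('rail',np.polyfit(P[:,1],P[:,0],1),P[:,2].mean())
m=(d>0)&(C[...,0]>.6)&(C[...,0]<.67)&(abs(C[...,1]-.008)<.009)&(C[...,2]>.222)&(C[...,2]<.236)
print('gate pts',(C[m]*1000).round(0)[:25].tolist())
print(env.sign_off())
```

```text
t 31.1 pos [0.5139 0.0029 0.1461] rot [179.6  -31.19   0.8 ] F [ 0.18 -0.63 -0.61] w 0.0639
0.585 199 0.1033
0.605 192 0.1036
0.625 219 0.1128
0.645 146 0.1036
0.665 86 0.1035
rail [0.04240441 0.57714989] 0.26293308572036495
gate pts [[621.0, 0.0, 230.0], [622.0, 2.0, 228.0], [623.0, 7.0, 232.0], [621.0, 9.0, 232.0], [617.0, 9.0, 229.0], [628.0, 9.0, 233.0], [626.0, 11.0, 232.0], [622.0, 11.0, 230.0], [620.0, 13.0, 230.0], [615.0, 11.0, 226.0], [634.0, 7.0, 231.0], [631.0, 8.0, 230.0], [626.0, 6.0, 226.0], [624.0, 13.0, 229.0], [621.0, 14.0, 228.0], [637.0, 7.0, 230.0], [634.0, 7.0, 228.0], [630.0, 7.0, 225.0], [650.0, 4.0, 232.0], [650.0, 9.0, 235.0], [647.0, 10.0, 234.0], [642.0, 8.0, 229.0], [638.0, 8.0, 227.0], [650.0, 5.0, 229.0], [651.0, 10.0, 232.0]]
the job is handed in; nothing more can be done
None
```

View pics/s13.png

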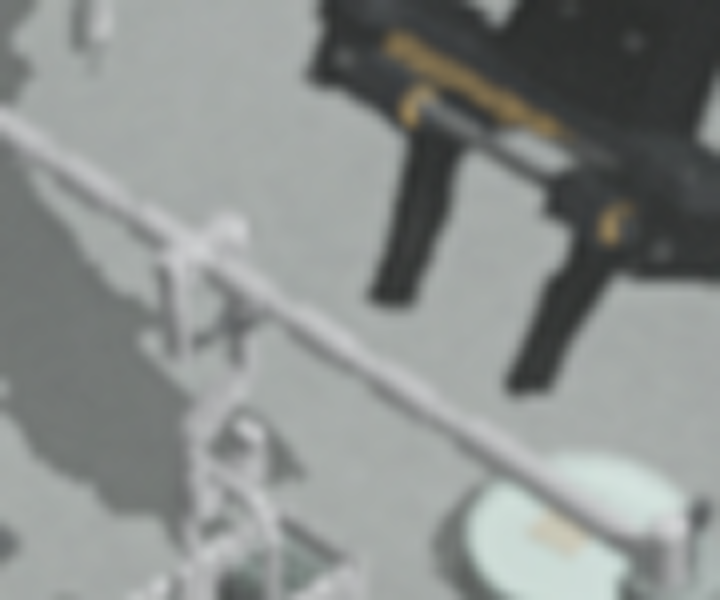

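The basket is hanging level and free from the latched hook, over the tray. I handed the job in at about 31 s of the 72 s allowed.

**Hook:** I took the taller hook from the middle slot and pressed it onto the full rod. The depth image then showed the gate lying level below the rail, so it had shut. I slid it 20 mm along, resting on the rail, and it dropped 2.5 mm into a neck at y ≈ 6 mm. That neck is about 8 mm from the tray's middle. The largest force in the wrist readings between moves was about 8 N.

**Basket:** J2 reached the end of its range at the steeper lean I first tried. I carried the basket at a 22° lean, set it down near the rail and regripped it at 31°. Then I moved the bail in over the curl's nose, lowered it, let go and backed off.

**Last checks before hand-in:**
- The rim measured 103.3–103.6 mm above the bench at both ends, so it is level and hanging clear of the tray.
- The gate still showed as a level bar below the rail, and the gripper was clear of everything.
- In the top view after letting go, the other rack items, the glassware and the jar looked to be where they were before.

**Check that failed:** my final check that the rail had not moved, a line fit on the scene view, gave a meaningless answer because the gripper was in that region. The 260 mm rail height fits the depth of the final drop, but I have no separate measurement after hanging that the rail did not shift.

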